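# Weigh out matching bolts, lock the stud nuts, book the tally

## Task

Put short bolts from the bench in the empty tray of the balance until both trays sit level, leaving the bolts that are already in the other tray there. Then lock both studs of the balance: run each upper nut clockwise down onto the nut below it and tighten it firmly, right to its stop. Finally push the tally's plunger all the way in and let it come back out, and leave the tape roll, tape measure and long bolt alone.

Things in the scene. Friction and masses are not known exactly. Their poses are not given: they have to be found in the camera images.
- balance: twin-tray balance, fixed: grey base 130 mm (its x) by 336 mm (its y), origin under its centre, z up. Trays at y = +56 mm (a) and -56 mm (b). Upright 20 mm studs at x = 0, y = +142 mm (a end) and -142 mm (b end), tops 102 mm above the bench. On each a fixed lower (first) nut, 30 mm across flats, top 56 mm above the bench, and a second nut above it.
- tray_a_floor (a point): centre of the floor of the loaded tray (a). Trays are 116 mm (x) by 100 mm (y) outside, with 3 mm walls 9 mm high above the floor; they stay horizontal and the load counts the same anywhere in them. Axes as the balance.
- tray_b_floor (a point): centre of the floor of the tray that starts empty (b); same size and axes.
- tray_a (a joint): m, how far tray a stands below its level position (+0.010 lowest stop, -0.010 highest); tray b always goes the opposite way by as much. 0 is level, floors 55 mm above the bench. One bolt too many on a side puts it on its stop.
- nut_a (a point): centre of the upper (second) nut on the stud at the tray-a end: plain steel hexagon, 30 mm across flats, 22 mm tall; its centre ends 67 mm above the bench. x axis square to one pair of flats (flats every 60 degrees), z up. The stud passes through it. Grip this nut alone: fingers that also close on the fixed nut right below it cannot turn it.
- run_a (a joint): rad, turns of the tray-a nut down its thread, clockwise seen from above; starts between 0 and 1.2, reaches 4.6 when the nut meets the lower nut. It goes down 1.3 mm per rad and turns easily (0.04 N m).
- nip_a (a joint): rad, the further clockwise turn of the tray-a nut once it bears on the lower nut: 0 to 0.5 (hard stop), stiff, 0.3 N m all the way, stays where it is left. Tight from 0.3 up.
- nut_b (a point): centre of the upper (second) nut on the stud at the tray-b end: plain steel hexagon, 30 mm across flats, 22 mm tall; its centre ends 67 mm above the bench. x axis square to one pair of flats (flats every 60 degrees), z up. The stud passes through it. Grip this nut alone: fingers that also close on the fixed nut right below it cannot turn it.
- run_b (a joint): rad, turns of the tray-b nut down its thread, clockwise seen from above; starts between 0 and 1.2, reaches 4.6 when the nut meets the lower nut. It goes down 1.3 mm per rad and turns easily (0.04 N m).
- nip_b (a joint): rad, the further clockwise turn of the tray-b nut once it bears on the lower nut: 0 to 0.5 (hard stop), stiff, 0.3 N m all the way, stays where it is left. Tight from 0.3 up.
- plunger_top (a point): centre of the top of the black mushroom head, 34 mm across, of the tally's plunger; 140 mm above the bench when out. The tally is a fixed grey box 44 x 44 mm, 109 mm tall with its collar. z up; the plunger is pushed straight down.
- plunger (a joint): m, plunger stroke: 0 out, 0.018 fully in (hard stop). Sprung: 2 N at the start, 8 N at the bottom; it comes back by itself.
- set0: short hex bolt (some are absent) standing on its head in tray a: 52 mm tall, head 25 x 22 mm and 9 mm thick, shank 12 mm across above it, 0.10 kg; origin under the centre of its head, z along the shank
- set1: short hex bolt (some are absent) standing on its head in tray a: 52 mm tall, head 25 x 22 mm and 9 mm thick, shank 12 mm across above it, 0.10 kg; origin under the centre of its head, z along the shank
- set2: short hex bolt (some are absent) standing on its head in tray a: 52 mm tall, head 25 x 22 mm and 9 mm thick, shank 12 mm across above it, 0.10 kg; origin under the centre of its head, z along the shank
- set3: short hex bolt (some are absent) standing on its head in tray a: 52 mm tall, head 25 x 22 mm and 9 mm thick, shank 12 mm across above it, 0.10 kg; origin under the centre of its head, z along the shank
- stock0: short hex bolt of the same kind, size and weight as those in tray a (52 mm tall, head 25 x 22 x 9 mm, shank 12 mm, 0.10 kg), standing on its head on the bench; origin under the centre of its head, z along the shank
- stock1: short hex bolt of the same kind, size and weight as those in tray a (52 mm tall, head 25 x 22 x 9 mm, shank 12 mm, 0.10 kg), standing on its head on the bench; origin under the centre of its head, z along the shank
- stock2: short hex bolt of the same kind, size and weight as those in tray a (52 mm tall, head 25 x 22 x 9 mm, shank 12 mm, 0.10 kg), standing on its head on the bench; origin under the centre of its head, z along the shank
- stock3: short hex bolt of the same kind, size and weight as those in tray a (52 mm tall, head 25 x 22 x 9 mm, shank 12 mm, 0.10 kg), standing on its head on the bench; origin under the centre of its head, z along the shank
- stock4: short hex bolt of the same kind, size and weight as those in tray a (52 mm tall, head 25 x 22 x 9 mm, shank 12 mm, 0.10 kg), standing on its head on the bench; origin under the centre of its head, z along the shank
- tape_roll: bystander: flat roll of black tape, 64 mm across, 19 mm high; origin under its centre
- tape_measure: bystander: tape measure, 38 x 78 x 64 mm; origin under its centre
- long_bolt: bystander: a longer bolt, 68 mm tall, 0.14 kg, otherwise like the others; origin under its head

How it is judged:
On the way, in this order (a step that is already met when the one before it is completed fails the run):
1. both trays sit level (within 3 mm), the first bolts still in tray a (value of joint tray_a between -0.003 and 0.003 m and horizontal distance between each of set0, set1, set2, set3 and tray_a_floor below 0.065 m and z of set0 in the frame of tray_a_floor between -0.005 and 0.03 m and z of set1 in the frame of tray_a_floor between -0.005 and 0.03 m and z of set2 in the frame of tray_a_floor between -0.005 and 0.03 m and z of set3 in the frame of tray_a_floor between -0.005 and 0.03 m), for 0.5 s.
2. both upper nuts are down on the lower nuts and tightened at least 0.3 rad further (value of joint each of run_a, run_b above 4.5 rad and value of joint each of nip_a, nip_b above 0.3 rad), for 0.2 s.
3. the plunger is pushed fully in (16.5 mm or more of 18) (value of joint plunger above 0.0165 m), for 0.1 s.
At the end, for the whole second after the job is handed in: trays level within 3 mm, the bolts of tray a still in it, both upper nuts down on the lower ones and tightened by 0.3 rad or more, the plunger back out (under 3 mm) (all of step 1 and all of step 2 and value of joint plunger below 0.003 m); the robot touches nothing.
It fails at once if a bystander (tape roll, tape measure, long bolt) is shifted by more than 40 mm (distance of any of tape_roll, tape_measure, long_bolt from where it was at the start of the episode above 0.04 m).
Of set0, set1, set2, set3 only 2 to 4 are there at a start; the rules pass over those that are not, and their reading is None.
At some moment in a run one of stock0, stock1, stock2, stock3, stock4 may be knocked a few centimetres aside while the robot is not near it.
It also fails if it takes over 210 s, if anything falls off the work surface, if the arm or the gripper's body presses on something with over 40 N, if the wrist force passes 120 N, or if a joint passes its speed limit or range.

## Robot

A 6-joint arm with a two-finger parallel gripper is mounted at the origin on the work surface; the furniture and walls round the work are solid. World frame = base frame: x ahead of the robot, y to its left, z up, the work surface at z = 0. Lengths are in m, angles in rad, forces in N, time in s.
With the tool pointing down it reaches from about 0.4 to 0.925 m from the base axis. Payload 3.4 kg.
Tool frame: the origin (TCP) lies on the centre line of the jaws, within the pads' length; the fingertips stand 17 mm ahead of it and the grasp point (between the pads) lies 2 mm behind it; z points along the fingers, y is the line along which they close (so a half turn about z gives the same grasp; the last joint's range is limited). The gripper opens to 85 mm and grips with 20 to 120 N. Pads are 22 mm wide; open, the fingers measure 114 mm over their backs; the gripper's body (76 mm by 85 mm) begins 54 mm behind the grasp point. The pads swing forward as they close: fully open they stand 13 mm farther back than shut.
Start: joints at [1.268, 0.307, 1.506, -0, 1.328, -0.073], TCP at [0.131, 0.56, 0.228] pointing down, gripper open.
Joint ranges: [-3.12, 3.12], [-1.05, 2.28], [0.14, 2.33], [-1.42, 4.57], [0.1, 2.73], [-2.68, 2.68]. Speed limits (rad/s): [2.57, 2.57, 3.14, 3.14, 3.14, 3.14].

## Interface

Orientations are given as a 3x3 rotation matrix whose columns are the frame's x, y, z axes.
In Python, from rig import robot gives the robot as it stands.
- The arm moves only by the tool send_rows, never from a script. Its argument "increments" is a list of rows, each an object of numbers: "dx", "dy", "dz": the shift along the tool's x, y, z scaled (see below); "wx", "wy", "wz": the turn, a rotation vector about the tool's x, y, z scaled (see below). A call has 1 to 10 rows; each row is the pose to reach, as a shift and turn from the pose commanded when the call began, along the tool's axes at that moment; what a row does not reach only later rows make up. The controller multiplies each number of a shift by 0.2 m and each number of a turn by 90 degrees. A row lasts 1/12 s, in which the tool goes at most 41.7 mm and 7.16 degrees, less where a joint would pass 70% of its speed; a pose out of reach is approached as far as the arm can. A call with a number of a shift or a turn outside -1 to 1 is refused whole. A call with a gripper value outside its range is refused whole. "claw" is the closure, from 0 (fully open) to 1 (shut), set as the call begins (left out, the last holds). The fingers move at their own pace and stop on an object; "squeeze" is the grip in N (left out, the last holds). Time passes only in rows, so rows that repeat a pose let the fingers close. It gives the time, the measured TCP pose, the force, the opening and the grip force at its end, in the units of the state.
- robot.observe(): the state, without advancing time (a new reading comes with each control period).
- robot.grab_frame(name): name is "side" or "top"; returns the picture (384x512x3 uint8, red, green, blue); there is no depth.
- robot.calibration(name): a dict with "intrinsics" (3x3 intrinsics, pixels), "extrinsics" (4x4, takes a point from world to camera coordinates). Camera axes: x right, y down, z forward; pixel columns grow to the right and rows downward; lengths in m; the calibration is good to about 2 mm. A picture is of the moment at which its call begins. calibration takes no time and is no camera call.
- robot.hand_in(): hands the job in; it is judged then, once.
Trained networks look in the newest picture that a camera, given by its name, has taken for a name from the list of things; names that differ only in an ending like _2 or _b are one class to them, and where a whole thing is asked for, a point or a joint stands for the part that bears it (a point fixed in the world has none). Each returns a list of dicts, best first, with "conf" (0 to 1); they miss things now and then, are a little off and sometimes report something else, mostly with a low value. They report only what shows in the picture. A call takes as long as a camera call.
- robot.find_in(camera, target): "rect" ([left, top, right, bottom] in pixels, round what is visible of it).
- robot.place_of(camera, target): "location" ([row, column] in pixels: a listed point, or the origin of a listed thing).
The state is a dict: "time": time; "joint_pos": joint angles; "joint_vel": joint speeds; "tau": joint torques, N m; "ee_pos": TCP position; "orientation": TCP orientation; "force": force on the tool from outside, world axes, zero at the start; "torque": the same for the moment, N m; "opening": finger opening in m; "finger_force": force on a finger pad.
Only numpy, scipy, OpenCV 4.12 (cv2) and the standard library are available. Lean on these libraries where they do the work, as an engineer would, in place of code of your own. Each camera call takes 0.05 s, during which the arm holds its last target. There are 200 camera calls.

## Working session

There is one attempt and no reset: what is moved stays moved. The work goes in short steps, Python scripts to look and compute and a tool call to move; the robot and the scene stay as the last step left them, time stands still between calls to the robot, and variables do not carry over. Pictures are saved under pics/ and viewed, at most 14 in all, crops included, and the job is handed in when it is done.

Besides the shell and the picture viewer there is one more tool, called after ">>>" by a JSON object that holds its "op" and its "data". send_rows: Moves the arm, as the interface text tells. Its arguments: {"type":"object","properties":{"increments":{"type":"array","items":{"type":"object","properties":{"dx":{"type":"number","minimum":-1,"maximum":1},"dy":{"type":"number","minimum":-1,"maximum":1},"dz":{"type":"number","minimum":-1,"maximum":1},"wx":{"type":"number","minimum":-1,"maximum":1},"wy":{"type":"number","minimum":-1,"maximum":1},"wz":{"type":"number","minimum":-1,"maximum":1}}}},"claw":{"type":"number"},"squeeze":{"type":"number"}},"required":["increments"]}

```bash
mkdir -p pics; cat > h.py <<'E'
import numpy as np, cv2
from rig import robot
def cal(c):
    k=robot.calibration(c); return np.array(k["intrinsics"]),np.array(k["extrinsics"])
def onz(c,rc,z):
    K,E=cal(c); d=np.linalg.inv(K)@np.array([rc[1],rc[0],1.]); R=E[:3,:3]; o=-R.T@E[:3,3]; d=R.T@d
    return o+d*(z-o[2])/d[2]
def proj(c,p):
    K,E=cal(c); q=K@(E[:3,:3]@np.array(p)+E[:3,3]); return q[:2]/q[2]
def snap(c,n=None):
    f=robot.grab_frame(c)
    if n: cv2.imwrite(f"pics/{n}.png",f[:,:,::-1])
    return f
def st():
    s=robot.observe(); print(round(s["time"],2),np.round(s["ee_pos"],4),np.round(s["orientation"],3).tolist(),np.round(s["force"],1),round(s["opening"],4),s["finger_force"])
E
python3 - <<'E'
from h import *
st()
for c in("side","top"):
    snap(c,c+"0"); K,E=cal(c); print(c,K.tolist(),(-E[:3,:3].T@E[:3,3]).round(3), E[2,:3].round(2))
    for t,z in(("tray_a_floor",.05),("tray_b_floor",.06),("nut_a",.072),("nut_b",.072),("plunger_top",.14),("stock0",0),("set0",.045),("tape_roll",0),("tape_measure",0),("long_bolt",0)):
        for d in robot.place_of(c,t): print(t,round(d["conf"],2),np.round(d["location"],1),onz(c,d["location"],z).round(4)[:2])
E
```

```text
0.0 [0.1308 0.5592 0.2269] [[-0.974, 0.228, -0.001], [0.228, 0.974, -0.002], [0.0, -0.002, -1.0]] [ 0.1 -0.3 -0.3] 0.0856 0.0
side [[378.466790148011, 0.0, 259.9975907497081], [0.0, 378.466790148011, 192.32322518363213], [0.0, 0.0, 1.0]] [0.338 0.898 0.478] [ 0.17 -0.88 -0.44]
tray_a_floor 0.83 [236.7 213.6] [0.5613 0.2548]
tray_a_floor 0.21 [207.9 242.5] [0.5291 0.1216]
tray_b_floor 0.81 [206.  241.6] [0.5288 0.1308]
tray_b_floor 0.48 [265.5 275. ] [0.4182 0.3463]
nut_a 0.68 [242.6 179.6] [0.6094 0.3181]
nut_a 0.65 [185.6 264.2] [0.4907 0.0363]
nut_b 0.68 [242.6 179.6] [0.6094 0.3181]
nut_b 0.65 [185.6 264.2] [0.4907 0.0363]
plunger_top 0.61 [144.3 280.1] [ 0.467  -0.0924]
stock0 0.71 [255.6 298.5] [0.385 0.225]
stock0 0.67 [305.2 257.2] [0.4447 0.3872]
stock0 0.64 [286.7 275.1] [0.4202 0.3326]
stock0 0.57 [267.2 273.1] [0.4328 0.2733]
stock0 0.57 [236.8 298.4] [0.3918 0.1509]
stock0 0.48 [292.8 302.8] [0.3668 0.3417]
set0 0.66 [233.4 198. ] [0.6011 0.2395]
set0 0.65 [222.6 207.6] [0.5943 0.1923]
set0 0.47 [227.8 226.3] [0.5465 0.2081]
tape_roll 0.93 [241.3 297.7] [0.3917 0.17  ]
ta
[... 545 characters left out ...]
0438]
nut_b 0.42 [156.8 186.8] [0.6121 0.309 ]
nut_b 0.17 [223. 181.] [0.4319 0.32  ]
plunger_top 0.44 [205.5 341.2] [ 0.4755 -0.0946]
plunger_top 0.34 [238.7 246.4] [0.3893 0.1449]
stock0 0.64 [227.7 178. ] [0.4235 0.3382]
stock0 0.44 [244.9 223.9] [0.3764 0.2079]
stock0 0.37 [221.1 157.4] [0.4416 0.3969]
stock0 0.37 [225.9 206.3] [0.4293 0.2584]
set0 0.62 [182.9 218.7] [0.5454 0.2227]
set0 0.53 [169.9 225.5] [0.5819 0.2045]
set0 0.39 [159.7 214.9] [0.6104 0.2344]
tape_roll 0.63 [239.2 244.2] [0.3929 0.1511]
tape_measure 0.55 [251.2 268.6] [0.3601 0.0824]
tape_measure 0.24 [184.1 236.3] [0.5494 0.1752]
long_bolt 0.75 [249.7 176.8] [0.3618 0.3398]
long_bolt 0.42 [251.7 202.1] [0.3569 0.2687]
```

View pics/side0.png

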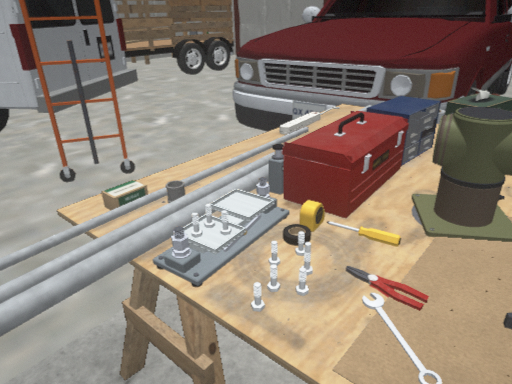

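View pics/top0.png

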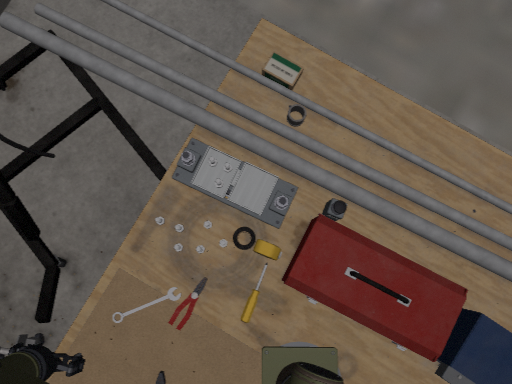

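Side view: the balance runs from (165,260) to (285,200) with three bolts in tray a, so three stock bolts are needed. Six bolts stand on the bench, and the networks disagree about which one is the long bolt, so I'll zoom in.

```bash
python3 - <<'E'
from h import *
a=cv2.imread("pics/side0.png");b=cv2.imread("pics/top0.png")
c1=cv2.resize(a[170:320,150:340],None,fx=4,fy=4,interpolation=cv2.INTER_CUBIC)
c2=cv2.resize(b[130:260,145:305],None,fx=4.6,fy=4.6,interpolation=cv2.INTER_CUBIC)
cv2.imwrite("pics/c1.png",c1);cv2.imwrite("pics/c2.png",c2)
E
```

```text
(no output)
```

View pics/c1.png

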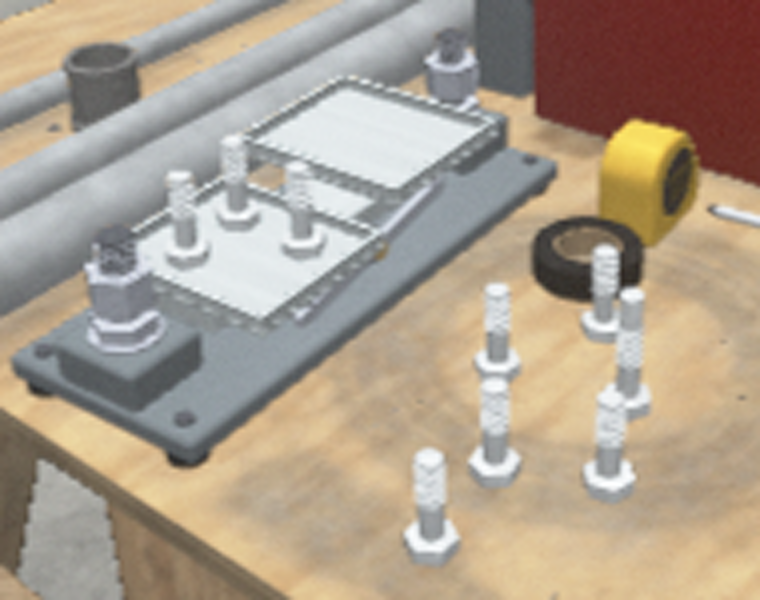

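View pics/c2.png

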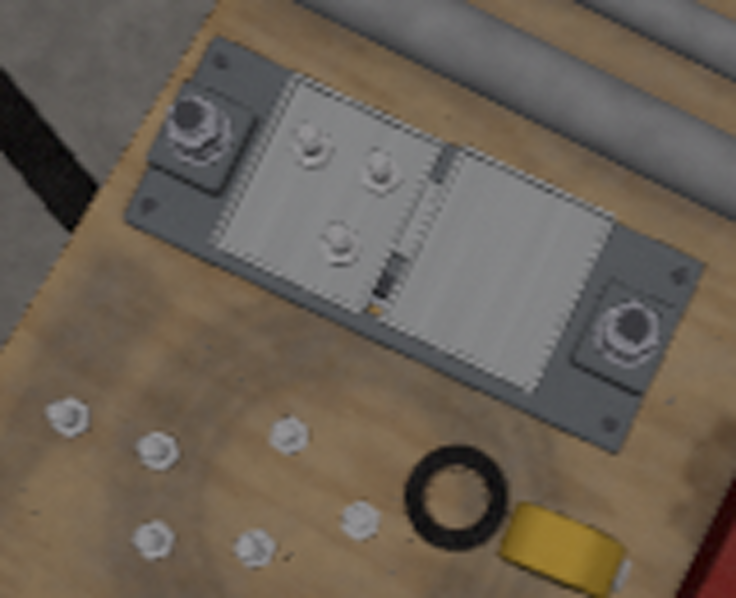

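The crops show that the tallest bench bolt is at crop (630,350), about (0.36,0.27) in the world; that is the long bolt. The three to use are at top-crop (67,415), (157,450) and (288,435). Next I'll refine the positions from the stud tops and both cameras.

```bash
python3 - <<'E'
from h import *
T=lambda u,v:(130+v/4.6,145+u/4.6); S=lambda u,v:(170+v/4,150+u/4)
for n,t,s in(("a",(187,113),(115,240)),("b",(635,323),(450,40))):
    print(n,onz("top",T(*t),.102).round(4),onz("side",S(*s),.102).round(4))
A=(onz("top",T(187,113),.102)+onz("side",S(115,240),.102))/2;B=(onz("top",T(635,323),.102)+onz("side",S(450,40),.102))/2
print("len",np.linalg.norm(A-B),"mid",(A+B)/2,"yaw",np.degrees(np.arctan2(*(A-B)[[1,0]])))
for n,t,s in((1,(65,410),(428,460)),(2,(157,448),(495,388)),(3,(288,432),(497,292)),(4,(360,520),(606,252))):
    print(n,onz("top",T(*t),.050).round(4),onz("side",S(*s),.049).round(4))
E
```

```text
a [0.6118 0.3083 0.102 ] [0.6068 0.3201 0.102 ]
b [0.4922 0.0498 0.102 ] [0.4889 0.0686 0.102 ]
len 0.2812642524459655 mid [0.54989839 0.18667252 0.102     ] yaw 65.02817932476007
1 [0.4434 0.3829 0.05  ] [0.4431 0.391  0.049 ]
2 [0.4214 0.3278 0.05  ] [0.422  0.3366 0.049 ]
3 [0.4316 0.2507 0.05  ] [0.4325 0.2579 0.049 ]
4 [0.3803 0.2073 0.05  ] [0.381  0.2118 0.049 ]
```

```bash
cat >> h.py <<'E'
from scipy.optimize import least_squares
def cyl(p,r,z0,z1,n=24):
    t=np.linspace(0,2*np.pi,n,endpoint=False)
    return [(p[0]+r*np.cos(a),p[1]+r*np.sin(a),z) for a in t for z in(z0,z1)]
def model_c(c,p,parts):
    m=np.zeros((384*4,512*4),np.uint8)
    for r,z0,z1 in parts:
        h=cv2.convexHull(np.float32([proj(c,q) for q in cyl(p,r,z0,z1)]))
        cv2.fillConvexPoly(m,np.int32(np.round(((h+.5)*4-.5)*16)),1,shift=4)
    M=cv2.moments(m,True); return np.array([(M["m10"]/M["m00"]+.5)/4-.5,(M["m01"]/M["m00"]+.5)/4-.5])
def bolt(z):return [(.0118,z,z+.009),(.006,z,z+.052)]
def blobs(c,img,lo=140,sat=60):
    hs=cv2.cvtColor(img,cv2.COLOR_RGB2HSV); m=((hs[...,1]<sat)&(hs[...,2]>lo)).astype(np.uint8)
    n,l,s,cc=cv2.connectedComponentsWithStats(m,connectivity=4); return s,cc
def fit(c,px,parts,p0):
    p=np.array(p0,float)
    for _ in range(6):
        K,E=cal(c); e=np.array(px)-model_c(c,p,parts)
        J=np.array([(proj(c,[p[0]+d[0],p[1]+d[1],parts[0][1]])-proj(c,[*p,parts[0][1]]))/.01 for d in((.01,0),(0,.01))]).T
        p=p+np.linalg.solve(J,e)
    return p
E
python3 - <<'E'
from h import *
for c in("top","side"):
    im=cv2.imread(f"pics/{c}0.png")[:,:,::-1].copy()
    s,cc=blobs(c,im)
    for n,p in((1,(.443,.388)),(2,(.422,.333)),(3,(.432,.255)),(4,(.381,.21))):
        e=model_c(c,p,bolt(0))
        i=1+np.argmin(np.where(s[1:,4]>15,np.hypot(*(cc[1:]-e).T),999))
        print(c,n,s[i],cc[i].round(1),e.round(1),fit(c,cc[i],bolt(0),p).round(4))
E
```

```text
top 1 [123 288  57  28 183] [155.3 301.3] [160.  220.4] [0.2204 0.3935]
top 2 [123 288  57  28 183] [155.3 301.3] [179.5 228.1] [0.2203 0.3935]
top 3 [123 288  57  28 183] [155.3 301.3] [207.4 224.9] [0.2204 0.3935]
top 4 [123 288  57  28 183] [155.3 301.3] [223.1 243.2] [0.2204 0.3935]Traceback (most recent call last):
  File "<stdin>", line 8, in <module>
  File "h.py", line 33, in fit
    K,E=cal(c); e=np.array(px)-model_c(c,p,parts)
                               ~~~~~~~^^^^^^^^^^^
  File "h.py", line 23, in model_c
    h=cv2.convexHull(np.float32([proj(c,q) for q in cyl(p,r,z0,z1)]))
                                 ~~~~^^^^^
  File "h.py", line 9, in proj
    K,E=cal(c); q=K@(E[:3,:3]@np.array(p)+E[:3,3]); return q[:2]/q[2]
        ~~~^^^
  File "h.py", line 4, in cal
    k=robot.calibration(c); return np.array(k["intrinsics"]),np.array(k["extrinsics"])
ValueError: time passes only in moves, steps and waits
```

```bash
sed -i 's/^def cal(c):/import functools\n@functools.lru_cache\ndef cal(c):/' h.py; cat >> h.py <<'E'
def go(p,yaw=None,cur=None):
    """increments (scaled) from current/commanded pose; yaw = direction of tool y, deg"""
    s=robot.observe(); R=np.array(s["orientation"]); q=np.array(s["ee_pos"] if cur is None else cur)
    d=R.T@(np.array(p)-q)/.2; y=np.degrees(np.arctan2(R[1,1],R[0,1])); w=0
    if yaw is not None: w=(y-yaw+180)%360-180
    print("inc",d.round(4),"wz",round(w/90,4),"rows>=",int(np.ceil(max(np.linalg.norm(d)*.2/.0417,abs(w)/7.16))),"yaw",y.round(2))
YD=np.array([np.cos(np.radians(65)),np.sin(np.radians(65))]);XD=np.array([YD[1],-YD[0]]);MID=np.array([.5499,.1867])
def bal(x,y,z): return np.array([*(MID+x*XD+y*YD),z])
E
python3 - <<'E'
from h import *
go((.444,.389,.12),65); go((.444,.389,.036),65)
for x in(-.035,0,.035): print(bal(x,-.056,.0))
E
```

```text
inc [-1.7185 -0.4755  0.5391] wz 0.1315 rows>= 9 yaw 76.83
inc [-1.7185 -0.4755  0.9591] wz 0.1315 rows>= 10 yaw 76.83
[0.4945126 0.1507384 0.       ]
[0.52623338 0.13594676 0.        ]
[0.55795415 0.12115512 0.        ]
```

>>> {"op": "send_rows", "data": {"increments": [{"dx": -0.2, "dy": -0.05, "wz": 0.07}, {"dx": -0.4, "dy": -0.11, "wz": 0.13}, {"dx": -0.6, "dy": -0.16, "wz": 0.1315}, {"dx": -0.8, "dy": -0.22, "wz": 0.1315}, {"dx": -0.86, "dy": -0.24, "dz": 0.1, "wz": 0.1315}, {"dx": -0.86, "dy": -0.24, "dz": 0.1, "wz": 0.1315}], "claw": 0.5, "squeeze": 30}}

```text
invalid input
```

```bash
python3 -c "
from h import *
st(); go((.444,.389,.036),65);print(robot.observe()['joint_pos'])"
```

```text
1.1 [0.131  0.5599 0.2278] [[-0.974, 0.228, 0.0], [0.228, 0.974, 0.0], [-0.0, 0.0, -1.0]] [ 0.1 -0.6  0.7] 0.0856 0.0
inc [-1.7185 -0.4755  0.9591] wz 0.1315 rows>= 10 yaw 76.83
[ 1.26750224e+00  3.06765184e-01  1.50641324e+00  8.76203325e-07
  1.32838208e+00 -7.34799223e-02]
```

>>> {"op": "send_rows", "data": {"increments": [{"dx": -0.2, "dy": -0.05, "dz": 0, "wx": 0, "wy": 0, "wz": 0.07}, {"dx": -0.4, "dy": -0.11, "dz": 0, "wx": 0, "wy": 0, "wz": 0.13}, {"dx": -0.6, "dy": -0.16, "dz": 0, "wx": 0, "wy": 0, "wz": 0.13}, {"dx": -0.8, "dy": -0.22, "dz": 0, "wx": 0, "wy": 0, "wz": 0.13}, {"dx": -0.86, "dy": -0.24, "dz": 0.1, "wx": 0, "wy": 0, "wz": 0.13}, {"dx": -0.86, "dy": -0.24, "dz": 0.1, "wx": 0, "wy": 0, "wz": 0.13}], "claw": 0.5, "squeeze": 30}}

```text
time: 1.6
ee_pos: [0.2897, 0.4708, 0.2055]
orientation: [[-0.905, 0.425, -0.001], [0.425, 0.905, -0.004], [-0.001, -0.004, -1.0]]
force: [-0.3, -0.7, -1.0]
opening: 0.0424
finger_force: 0.0
```

```bash
python3 -c "
from h import *
st(); go((.444,.389,.036),65);print(robot.observe()['joint_pos'])"
```

```text
1.6 [0.2897 0.4708 0.2055] [[-0.905, 0.425, -0.001], [0.425, 0.905, -0.004], [-0.001, -0.004, -1.0]] [-0.3 -0.7 -1. ] 0.0424 0.0
inc [-0.8715 -0.0391  0.848 ] wz -0.0014 rows>= 6 yaw 64.88
[ 9.43646639e-01  2.96401520e-01  1.58238067e+00 -1.45320265e-03
  1.26687043e+00 -1.88243397e-01]
```

>>> {"op": "send_rows", "data": {"increments": [{"dx": -0.2, "dy": -0.01, "dz": 0.1, "wx": 0, "wy": 0, "wz": 0}, {"dx": -0.4, "dy": -0.02, "dz": 0.2, "wx": 0, "wy": 0, "wz": 0}, {"dx": -0.6, "dy": -0.03, "dz": 0.3, "wx": 0, "wy": 0, "wz": 0}, {"dx": -0.78, "dy": -0.04, "dz": 0.36, "wx": 0, "wy": 0, "wz": 0}, {"dx": -0.872, "dy": -0.04, "dz": 0.42, "wx": 0, "wy": 0, "wz": 0}, {"dx": -0.872, "dy": -0.04, "dz": 0.42, "wx": 0, "wy": 0, "wz": 0}, {"dx": -0.872, "dy": -0.04, "dz": 0.56, "wx": 0, "wy": 0, "wz": 0}, {"dx": -0.872, "dy": -0.04, "dz": 0.72, "wx": 0, "wy": 0, "wz": 0}, {"dx": -0.872, "dy": -0.04, "dz": 0.845, "wx": 0, "wy": 0, "wz": 0}, {"dx": -0.872, "dy": -0.04, "dz": 0.845, "wx": 0, "wy": 0, "wz": 0}], "claw": 0.5}}

```text
time: 2.43
ee_pos: [0.438, 0.392, 0.0346]
orientation: [[-0.908, 0.42, -0.008], [0.42, 0.908, -0.005], [0.005, -0.008, -1.0]]
force: [-0.8, -0.7, -0.7]
opening: 0.0428
finger_force: 0.0
```

```bash
python3 - <<'E'
from h import *
st()
a=snap("side");b=snap("top")
def crop(im,c,w): 
    x,y=map(int,c); k=im[max(0,y-w):y+w,max(0,x-w):x+w]; return cv2.resize(k,(380,380),interpolation=cv2.INTER_CUBIC)
e=(.444,.389,.03)
cv2.imwrite("pics/g1.png",np.hstack([crop(a,proj("side",e),45),crop(b,proj("top",e),45)])[:,:,::-1])
E
```

```text
2.43 [0.438  0.392  0.0346] [[-0.908, 0.42, -0.008], [0.42, 0.908, -0.005], [0.005, -0.008, -1.0]] [-0.8 -0.7 -0.7] 0.0428 0.0
```

View pics/g1.png

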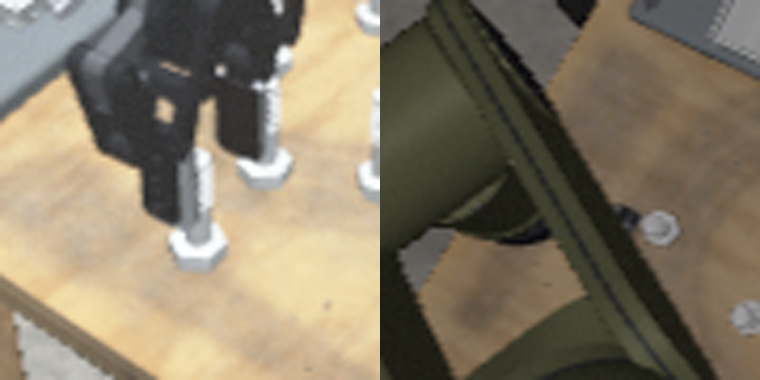

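The side crop shows the bolt at (200,200) between the left finger at (165,180) and the right finger at (240,120). I'll correct the few millimetres of lag along x and close.

>>> {"op": "send_rows", "data": {"increments": [{"dx": -0.01, "dy": 0, "dz": 0, "wx": 0, "wy": 0, "wz": 0}, {"dx": -0.01, "dy": 0, "dz": 0, "wx": 0, "wy": 0, "wz": 0}, {"dx": -0.01, "dy": 0, "dz": 0, "wx": 0, "wy": 0, "wz": 0}], "claw": 0.5}}

```text
time: 2.78
ee_pos: [0.4453, 0.3937, 0.0409]
orientation: [[-0.907, 0.42, 0.003], [0.42, 0.907, 0.002], [-0.002, 0.003, -1.0]]
force: [0.6, -0.6, 0.5]
opening: 0.043
finger_force: 0.0
```

>>> {"op": "send_rows", "data": {"increments": [{"dx": 0, "dy": 0, "dz": 0, "wx": 0, "wy": 0, "wz": 0}, {"dx": 0, "dy": 0, "dz": 0, "wx": 0, "wy": 0, "wz": 0}, {"dx": 0, "dy": 0, "dz": 0, "wx": 0, "wy": 0, "wz": 0}, {"dx": 0, "dy": 0, "dz": 0, "wx": 0, "wy": 0, "wz": 0}, {"dx": 0, "dy": 0, "dz": 0, "wx": 0, "wy": 0, "wz": 0}, {"dx": 0, "dy": 0, "dz": 0, "wx": 0, "wy": 0, "wz": 0}], "claw": 1, "squeeze": 30}}

```text
time: 3.28
ee_pos: [0.4445, 0.3925, 0.0395]
orientation: [[-0.907, 0.421, 0.001], [0.421, 0.907, 0.0], [-0.0, 0.0, -1.0]]
force: [-0.7, -1.0, 5.1]
opening: 0.0095
finger_force: 29.3
```

```bash
python3 - <<'E'
from h import *
st()
p=bal(-.035,-.056,.18);go(p,65); go([*p[:2],.105],65)
E
```

```text
3.28 [0.4445 0.3925 0.0395] [[-0.907, 0.421, 0.001], [0.421, 0.907, 0.0], [-0.0, 0.0, -1.0]] [-0.7 -1.   5.1] 0.0095 29.307119250297546
inc [-0.7356 -0.9911 -0.7027] wz 0.0014 rows>= 7 yaw 65.13
inc [-0.7354 -0.9912 -0.3277] wz 0.0014 rows>= 7 yaw 65.13
```

>>> {"op": "send_rows", "data": {"increments": [{"dx": 0, "dy": 0, "dz": -0.2, "wx": 0, "wy": 0, "wz": 0}, {"dx": 0, "dy": 0, "dz": -0.4, "wx": 0, "wy": 0, "wz": 0}, {"dx": -0.05, "dy": -0.1, "dz": -0.6, "wx": 0, "wy": 0, "wz": 0}, {"dx": -0.14, "dy": -0.25, "dz": -0.7, "wx": 0, "wy": 0, "wz": 0}, {"dx": -0.25, "dy": -0.4, "dz": -0.7, "wx": 0, "wy": 0, "wz": 0}, {"dx": -0.37, "dy": -0.55, "dz": -0.7, "wx": 0, "wy": 0, "wz": 0}, {"dx": -0.49, "dy": -0.7, "dz": -0.7, "wx": 0, "wy": 0, "wz": 0}, {"dx": -0.61, "dy": -0.84, "dz": -0.7, "wx": 0, "wy": 0, "wz": 0}, {"dx": -0.7, "dy": -0.95, "dz": -0.7, "wx": 0, "wy": 0, "wz": 0}, {"dx": -0.735, "dy": -0.99, "dz": -0.7, "wx": 0, "wy": 0, "wz": 0}]}}

```text
time: 4.12
ee_pos: [0.4947, 0.1474, 0.1785]
orientation: [[-0.906, 0.423, -0.0], [0.423, 0.906, -0.002], [-0.0, -0.002, -1.0]]
force: [-0.1, 0.7, -0.9]
opening: 0.0098
finger_force: 29.5
```

>>> {"op": "send_rows", "data": {"increments": [{"dx": 0, "dy": 0, "dz": 0, "wx": 0, "wy": 0, "wz": 0}, {"dx": 0, "dy": 0, "dz": 0, "wx": 0, "wy": 0, "wz": 0}, {"dx": 0, "dy": 0, "dz": 0, "wx": 0, "wy": 0, "wz": 0}]}}

```text
time: 4.37
ee_pos: [0.494, 0.1521, 0.1786]
orientation: [[-0.907, 0.42, -0.001], [0.42, 0.907, 0.001], [0.001, 0.0, -1.0]]
force: [-0.5, 0.7, -0.8]
opening: 0.0099
finger_force: 29.5
```

```bash
python3 - <<'E'
from h import *
st()
p=bal(-.035,-.056,.106);go(p,65)
a=snap("side");b=snap("top"); print(proj("side",p),proj("top",p))
cv2.imwrite("pics/g2.png",np.hstack([cv2.resize(a[150:290,150:330],None,fx=2.2,fy=2.2),cv2.resize(b[130:270,145:325],None,fx=2.2,fy=2.2)])[:,:,::-1])
E
```

```text
4.37 [0.494  0.1521 0.1786] [[-0.907, 0.42, -0.001], [0.42, 0.907, 0.001], [0.001, 0.0, -1.0]] [-0.5  0.7 -0.8] 0.0099 29.509548246860504
inc [-0.0057 -0.0052  0.3628] wz 0.0017 rows>= 2 yaw 65.15
[253.70484003 193.02460504] [244.54463997 198.77992497]
```

View pics/g2.png

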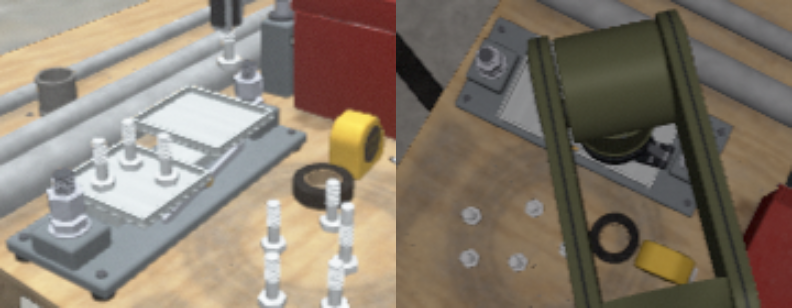

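Side crop: the bolt hangs upright at (229,50) over tray b. Now I'll lower it to the tray floor.

>>> {"op": "send_rows", "data": {"increments": [{"dx": -0.005, "dy": -0.005, "dz": 0.1, "wx": 0, "wy": 0, "wz": 0}, {"dx": -0.005, "dy": -0.005, "dz": 0.22, "wx": 0, "wy": 0, "wz": 0}, {"dx": -0.005, "dy": -0.005, "dz": 0.3, "wx": 0, "wy": 0, "wz": 0}, {"dx": -0.005, "dy": -0.005, "dz": 0.34, "wx": 0, "wy": 0, "wz": 0}, {"dx": -0.005, "dy": -0.005, "dz": 0.36, "wx": 0, "wy": 0, "wz": 0}, {"dx": -0.005, "dy": -0.005, "dz": 0.365, "wx": 0, "wy": 0, "wz": 0}, {"dx": -0.005, "dy": -0.005, "dz": 0.365, "wx": 0, "wy": 0, "wz": 0}, {"dx": -0.005, "dy": -0.005, "dz": 0.365, "wx": 0, "wy": 0, "wz": 0}]}}

```text
time: 5.13
ee_pos: [0.4956, 0.1502, 0.1067]
orientation: [[-0.907, 0.42, 0.002], [0.42, 0.907, 0.0], [-0.001, 0.001, -1.0]]
force: [-0.9, 0.2, -1.2]
opening: 0.0095
finger_force: 29.5
```

>>> {"op": "send_rows", "data": {"increments": [{"dx": 0, "dy": 0, "dz": 0, "wx": 0, "wy": 0, "wz": 0}, {"dx": 0, "dy": 0, "dz": 0, "wx": 0, "wy": 0, "wz": 0}, {"dx": 0, "dy": 0, "dz": 0, "wx": 0, "wy": 0, "wz": 0}, {"dx": 0, "dy": 0, "dz": 0, "wx": 0, "wy": 0, "wz": 0}], "claw": 0.5}}

```text
time: 5.47
ee_pos: [0.4952, 0.1498, 0.1063]
orientation: [[-0.907, 0.421, 0.001], [0.421, 0.907, 0.0], [-0.001, 0.001, -1.0]]
force: [-0.0, -0.1, -0.0]
opening: 0.0426
finger_force: 0.0
```

```bash
python3 - <<'E'
from h import *
st(); go((.423,.335,.2)); go((.423,.338,.038))
E
```

```text
5.47 [0.4952 0.1498 0.1063] [[-0.907, 0.421, 0.001], [0.421, 0.907, 0.0], [-0.001, 0.001, -1.0]] [-0.  -0.1 -0. ] 0.0426 0.0
inc [ 0.7165  0.6888 -0.4685] wz 0.0 rows>= 6 yaw 65.13
inc [0.7236 0.7019 0.3415] wz 0.0 rows>= 6 yaw 65.13
```

>>> {"op": "send_rows", "data": {"increments": [{"dx": 0, "dy": 0, "dz": -0.15, "wx": 0, "wy": 0, "wz": 0}, {"dx": 0, "dy": 0, "dz": -0.35, "wx": 0, "wy": 0, "wz": 0}, {"dx": 0.12, "dy": 0.1, "dz": -0.37, "wx": 0, "wy": 0, "wz": 0}, {"dx": 0.26, "dy": 0.24, "dz": -0.37, "wx": 0, "wy": 0, "wz": 0}, {"dx": 0.4, "dy": 0.38, "dz": -0.37, "wx": 0, "wy": 0, "wz": 0}, {"dx": 0.54, "dy": 0.52, "dz": -0.3, "wx": 0, "wy": 0, "wz": 0}, {"dx": 0.66, "dy": 0.64, "dz": -0.2, "wx": 0, "wy": 0, "wz": 0}, {"dx": 0.72, "dy": 0.7, "dz": -0.1, "wx": 0, "wy": 0, "wz": 0}, {"dx": 0.72, "dy": 0.7, "dz": -0.1, "wx": 0, "wy": 0, "wz": 0}, {"dx": 0.72, "dy": 0.7, "dz": -0.1, "wx": 0, "wy": 0, "wz": 0}]}}

```text
time: 6.3
ee_pos: [0.4218, 0.3374, 0.1248]
orientation: [[-0.908, 0.418, -0.002], [0.418, 0.908, -0.002], [0.001, -0.003, -1.0]]
force: [0.1, -0.4, -0.1]
opening: 0.0429
finger_force: 0.0
```

```bash
python3 - <<'E'
from h import *
st(); go((.423,.338,.038),65)
a=snap("side");b=snap("top")
for c in("side","top"):
    for d in robot.place_of(c,"stock0"): print(c,round(d["conf"],2),np.round(d["location"],1),onz(c,d["location"],0).round(4)[:2])
cv2.imwrite("pics/g3.png",np.hstack([cv2.resize(a[150:310,150:330],None,fx=2.2,fy=2.2),cv2.resize(b[130:290,145:325],None,fx=2.2,fy=2.2)])[:,:,::-1])
E
```

```text
6.3 [0.4218 0.3374 0.1248] [[-0.908, 0.418, -0.002], [0.418, 0.908, -0.002], [0.001, -0.003, -1.0]] [ 0.1 -0.4 -0.1] 0.0429 0.0
inc [-0.0047  0.0066  0.434 ] wz 0.0031 rows>= 3 yaw 65.28
side 0.81 [293.3 303.8] [0.3648 0.3428]
side 0.68 [267.8 273.5] [0.4317 0.2752]
side 0.65 [241.1 180. ] [0.659  0.2091]
side 0.61 [285.7 277.2] [0.4166 0.3291]
side 0.6 [254.3 301.4] [0.3793 0.2193]
side 0.59 [234.5 210.2] [0.5982 0.1715]
top 0.63 [169.7 214.1] [0.5905 0.2393]
top 0.53 [247.3 178.5] [0.3685 0.3353]
top 0.51 [225.5 208.7] [0.4305 0.2517]
top 0.49 [245.3 224.3] [0.3753 0.2068]
top 0.43 [203.4 246. ] [0.4943 0.147 ]
```

View pics/g3.png

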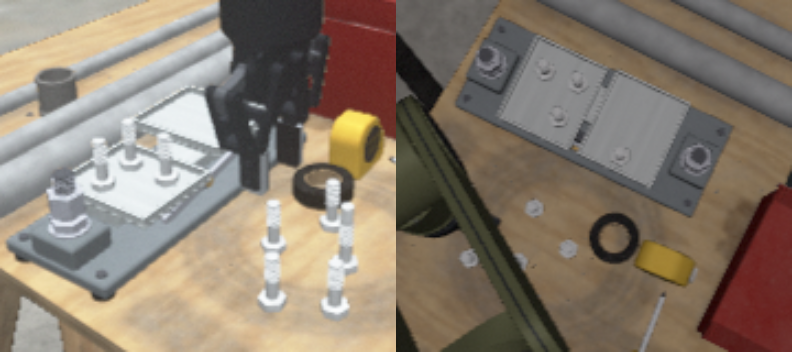

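The first bolt stands in tray b at top crop (621,155), and the stock bolts haven't moved. I'll take bolt 2 next.

>>> {"op": "send_rows", "data": {"increments": [{"dx": -0.005, "dy": 0, "dz": 0.14, "wx": 0, "wy": 0, "wz": 0}, {"dx": -0.005, "dy": 0, "dz": 0.28, "wx": 0, "wy": 0, "wz": 0}, {"dx": -0.005, "dy": 0, "dz": 0.4, "wx": 0, "wy": 0, "wz": 0}, {"dx": -0.005, "dy": 0, "dz": 0.43, "wx": 0, "wy": 0, "wz": 0}, {"dx": -0.005, "dy": 0, "dz": 0.43, "wx": 0, "wy": 0, "wz": 0}, {"dx": -0.005, "dy": 0, "dz": 0.43, "wx": 0, "wy": 0, "wz": 0}]}}

```text
time: 7.0
ee_pos: [0.425, 0.3367, 0.0407]
orientation: [[-0.907, 0.422, 0.001], [0.422, 0.907, 0.001], [-0.001, 0.001, -1.0]]
force: [-0.2, 0.8, -1.1]
opening: 0.0429
finger_force: 0.0
```

>>> {"op": "send_rows", "data": {"increments": [{"dx": 0, "dy": 0, "dz": 0, "wx": 0, "wy": 0, "wz": 0}, {"dx": 0, "dy": 0, "dz": 0, "wx": 0, "wy": 0, "wz": 0}, {"dx": 0, "dy": 0, "dz": 0, "wx": 0, "wy": 0, "wz": 0}, {"dx": 0, "dy": 0, "dz": 0, "wx": 0, "wy": 0, "wz": 0}, {"dx": 0, "dy": 0, "dz": 0, "wx": 0, "wy": 0, "wz": 0}, {"dx": 0, "dy": 0, "dz": 0, "wx": 0, "wy": 0, "wz": 0}], "claw": 1, "squeeze": 30}}

```text
time: 7.5
ee_pos: [0.4248, 0.3374, 0.0412]
orientation: [[-0.907, 0.42, 0.002], [0.42, 0.907, 0.001], [-0.002, 0.002, -1.0]]
force: [-0.7, -1.3, 6.4]
opening: 0.0097
finger_force: 29.4
```

```bash
python3 - <<'E'
from h import *
st()
p=bal(0,-.056,.18);go(p,65); go([*p[:2],.105],65)
E
```

```text
7.5 [0.4248 0.3374 0.0412] [[-0.907, 0.42, 0.002], [0.42, 0.907, 0.001], [-0.002, 0.002, -1.0]] [-0.7 -1.3  6.4] 0.0097 29.42881554365158
inc [-0.8846 -0.6996 -0.694 ] wz 0.0017 rows>= 7 yaw 65.15
inc [-0.884  -0.7004 -0.319 ] wz 0.0017 rows>= 6 yaw 65.15
```

>>> {"op": "send_rows", "data": {"increments": [{"dx": 0, "dy": 0, "dz": -0.2, "wx": 0, "wy": 0, "wz": 0}, {"dx": 0, "dy": 0, "dz": -0.4, "wx": 0, "wy": 0, "wz": 0}, {"dx": -0.07, "dy": -0.05, "dz": -0.6, "wx": 0, "wy": 0, "wz": 0}, {"dx": -0.18, "dy": -0.14, "dz": -0.69, "wx": 0, "wy": 0, "wz": 0}, {"dx": -0.33, "dy": -0.26, "dz": -0.69, "wx": 0, "wy": 0, "wz": 0}, {"dx": -0.48, "dy": -0.38, "dz": -0.69, "wx": 0, "wy": 0, "wz": 0}, {"dx": -0.63, "dy": -0.5, "dz": -0.69, "wx": 0, "wy": 0, "wz": 0}, {"dx": -0.77, "dy": -0.61, "dz": -0.69, "wx": 0, "wy": 0, "wz": 0}, {"dx": -0.87, "dy": -0.69, "dz": -0.69, "wx": 0, "wy": 0, "wz": 0}, {"dx": -0.884, "dy": -0.7, "dz": -0.69, "wx": 0, "wy": 0, "wz": 0}]}}

```text
time: 8.33
ee_pos: [0.5276, 0.1316, 0.1781]
orientation: [[-0.906, 0.424, 0.002], [0.424, 0.906, -0.002], [-0.003, -0.001, -1.0]]
force: [-0.4, 0.5, -1.1]
opening: 0.0094
finger_force: 29.5
```

>>> {"op": "send_rows", "data": {"increments": [{"dx": 0, "dy": 0, "dz": 0, "wx": 0, "wy": 0, "wz": 0}, {"dx": 0, "dy": 0, "dz": 0, "wx": 0, "wy": 0, "wz": 0}, {"dx": 0, "dy": 0, "dz": 0.1, "wx": 0, "wy": 0, "wz": 0}, {"dx": 0, "dy": 0, "dz": 0.2, "wx": 0, "wy": 0, "wz": 0}, {"dx": 0, "dy": 0, "dz": 0.28, "wx": 0, "wy": 0, "wz": 0}, {"dx": 0, "dy": 0, "dz": 0.32, "wx": 0, "wy": 0, "wz": 0}, {"dx": 0, "dy": 0, "dz": 0.35, "wx": 0, "wy": 0, "wz": 0}, {"dx": 0, "dy": 0, "dz": 0.355, "wx": 0, "wy": 0, "wz": 0}, {"dx": 0, "dy": 0, "dz": 0.355, "wx": 0, "wy": 0, "wz": 0}, {"dx": 0, "dy": 0, "dz": 0.355, "wx": 0, "wy": 0, "wz": 0}]}}

```text
time: 9.17
ee_pos: [0.5261, 0.136, 0.1076]
orientation: [[-0.908, 0.42, 0.002], [0.42, 0.908, 0.0], [-0.001, 0.001, -1.0]]
force: [0.2, 0.2, -0.4]
opening: 0.0098
finger_force: 29.5
```

>>> {"op": "send_rows", "data": {"increments": [{"dx": 0, "dy": 0, "dz": 0, "wx": 0, "wy": 0, "wz": 0}, {"dx": 0, "dy": 0, "dz": 0, "wx": 0, "wy": 0, "wz": 0}, {"dx": 0, "dy": 0, "dz": 0, "wx": 0, "wy": 0, "wz": 0}, {"dx": 0, "dy": 0, "dz": 0, "wx": 0, "wy": 0, "wz": 0}], "claw": 0.5}}

```text
time: 9.5
ee_pos: [0.5259, 0.1355, 0.1073]
orientation: [[-0.907, 0.421, 0.001], [0.421, 0.907, 0.0], [-0.001, 0.001, -1.0]]
force: [0.3, -0.2, -0.9]
opening: 0.0429
finger_force: 0.0
```

```bash
python3 - <<'E'
from h import *
st(); go((.433,.257,.18)); 
E
```

```text
9.5 [0.5259 0.1355 0.1073] [[-0.907, 0.421, 0.001], [0.421, 0.907, 0.0], [-0.001, 0.001, -1.0]] [ 0.3 -0.2 -0.9] 0.0429 0.0
inc [ 0.6767  0.3561 -0.3638] wz 0.0 rows>= 5 yaw 65.12
```

>>> {"op": "send_rows", "data": {"increments": [{"dx": 0, "dy": 0, "dz": -0.18, "wx": 0, "wy": 0, "wz": 0}, {"dx": 0, "dy": 0, "dz": -0.36, "wx": 0, "wy": 0, "wz": 0}, {"dx": 0.05, "dy": 0.03, "dz": -0.36, "wx": 0, "wy": 0, "wz": 0}, {"dx": 0.2, "dy": 0.1, "dz": -0.36, "wx": 0, "wy": 0, "wz": 0}, {"dx": 0.35, "dy": 0.19, "dz": -0.36, "wx": 0, "wy": 0, "wz": 0}, {"dx": 0.5, "dy": 0.27, "dz": -0.3, "wx": 0, "wy": 0, "wz": 0}, {"dx": 0.62, "dy": 0.33, "dz": -0.2, "wx": 0, "wy": 0, "wz": 0}, {"dx": 0.677, "dy": 0.356, "dz": -0.1, "wx": 0, "wy": 0, "wz": 0}, {"dx": 0.677, "dy": 0.356, "dz": -0.1, "wx": 0, "wy": 0, "wz": 0}, {"dx": 0.677, "dy": 0.356, "dz": -0.1, "wx": 0, "wy": 0, "wz": 0}]}}

```text
time: 10.33
ee_pos: [0.4315, 0.257, 0.1263]
orientation: [[-0.908, 0.419, -0.002], [0.419, 0.908, -0.001], [0.001, -0.002, -1.0]]
force: [0.5, -1.0, 0.6]
opening: 0.0425
finger_force: 0.0
```

```bash
python3 - <<'E'
from h import *
st(); go((.433,.257,.04),65)
a=snap("side");b=snap("top")
for c in("side","top"):
    for d in robot.place_of(c,"stock0"): print(c,round(d["conf"],2),np.round(d["location"],1),onz(c,d["location"],0).round(4)[:2])
cv2.imwrite("pics/g4.png",np.hstack([cv2.resize(a[150:310,150:330],None,fx=2.2,fy=2.2),cv2.resize(b[130:290,145:325],None,fx=2.2,fy=2.2)])[:,:,::-1])
E
```

```text
10.33 [0.4315 0.257  0.1263] [[-0.908, 0.419, -0.002], [0.419, 0.908, -0.001], [0.001, -0.002, -1.0]] [ 0.5 -1.   0.6] 0.0425 0.0
inc [-0.0071  0.0036  0.4313] wz 0.0027 rows>= 3 yaw 65.25
side 0.73 [292.8 302.4] [0.3675 0.3418]
side 0.68 [203.8 248.1] [0.5415 0.0055]
side 0.58 [252.7 300. ] [0.3827 0.2139]
side 0.56 [266.9 276.3] [0.4265 0.2713]
side 0.5 [208.1 255.6] [0.5166 0.0269]
top 0.63 [203.5 243.2] [0.4939 0.1549]
top 0.61 [188.8 249.8] [0.5362 0.1366]
top 0.56 [246.6 175.1] [0.3704 0.3449]
```

View pics/g4.png

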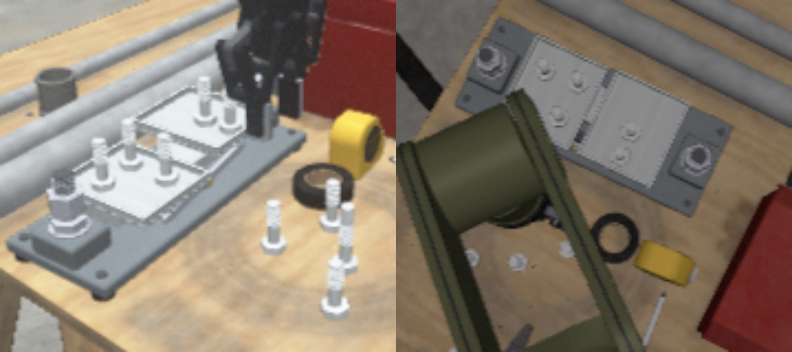

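Two bolts stand in tray b, at top crop (631,131) and (621,156). Bolt 3 is still at side crop (273,230), so I'll take it now.

>>> {"op": "send_rows", "data": {"increments": [{"dx": -0.006, "dy": 0, "dz": 0.14, "wx": 0, "wy": 0, "wz": 0}, {"dx": -0.006, "dy": 0, "dz": 0.28, "wx": 0, "wy": 0, "wz": 0}, {"dx": -0.006, "dy": 0, "dz": 0.4, "wx": 0, "wy": 0, "wz": 0}, {"dx": -0.006, "dy": 0, "dz": 0.43, "wx": 0, "wy": 0, "wz": 0}, {"dx": -0.006, "dy": 0, "dz": 0.43, "wx": 0, "wy": 0, "wz": 0}, {"dx": -0.006, "dy": 0, "dz": 0.43, "wx": 0, "wy": 0, "wz": 0}]}}

```text
time: 11.03
ee_pos: [0.4348, 0.2565, 0.0415]
orientation: [[-0.907, 0.421, 0.001], [0.421, 0.907, 0.0], [-0.001, 0.001, -1.0]]
force: [1.1, -0.0, -0.2]
opening: 0.0425
finger_force: 0.0
```

>>> {"op": "send_rows", "data": {"increments": [{"dx": 0, "dy": 0, "dz": 0, "wx": 0, "wy": 0, "wz": 0}, {"dx": 0, "dy": 0, "dz": 0, "wx": 0, "wy": 0, "wz": 0}, {"dx": 0, "dy": 0, "dz": 0, "wx": 0, "wy": 0, "wz": 0}, {"dx": 0, "dy": 0, "dz": 0, "wx": 0, "wy": 0, "wz": 0}, {"dx": 0, "dy": 0, "dz": 0, "wx": 0, "wy": 0, "wz": 0}, {"dx": 0, "dy": 0, "dz": 0, "wx": 0, "wy": 0, "wz": 0}], "claw": 1, "squeeze": 30}}

```text
time: 11.53
ee_pos: [0.4347, 0.257, 0.0421]
orientation: [[-0.907, 0.42, 0.003], [0.42, 0.907, 0.001], [-0.002, 0.002, -1.0]]
force: [-0.1, -0.3, 6.4]
opening: 0.0098
finger_force: 29.4
```

```bash
python3 - <<'E'
from h import *
st()
p=bal(.033,-.056,.18);go(p,65); go([*p[:2],.108],65)
E
```

```text
11.53 [0.4347 0.257  0.0421] [[-0.907, 0.42, 0.003], [0.42, 0.907, 0.001], [-0.002, 0.002, -1.0]] [-0.1 -0.3  6.4] 0.0098 29.44350689649582
inc [-0.8361 -0.356  -0.6884] wz 0.0017 rows>= 6 yaw 65.15
inc [-0.8354 -0.3567 -0.3284] wz 0.0017 rows>= 5 yaw 65.15
```

>>> {"op": "send_rows", "data": {"increments": [{"dx": 0, "dy": 0, "dz": -0.2, "wx": 0, "wy": 0, "wz": 0}, {"dx": 0, "dy": 0, "dz": -0.4, "wx": 0, "wy": 0, "wz": 0}, {"dx": 0, "dy": 0, "dz": -0.6, "wx": 0, "wy": 0, "wz": 0}, {"dx": -0.1, "dy": -0.04, "dz": -0.72, "wx": 0, "wy": 0, "wz": 0}, {"dx": -0.25, "dy": -0.1, "dz": -0.73, "wx": 0, "wy": 0, "wz": 0}, {"dx": -0.42, "dy": -0.18, "dz": -0.73, "wx": 0, "wy": 0, "wz": 0}, {"dx": -0.58, "dy": -0.25, "dz": -0.73, "wx": 0, "wy": 0, "wz": 0}, {"dx": -0.73, "dy": -0.31, "dz": -0.73, "wx": 0, "wy": 0, "wz": 0}, {"dx": -0.81, "dy": -0.345, "dz": -0.73, "wx": 0, "wy": 0, "wz": 0}, {"dx": -0.836, "dy": -0.356, "dz": -0.73, "wx": 0, "wy": 0, "wz": 0}]}}

```text
time: 12.37
ee_pos: [0.5576, 0.1192, 0.187]
orientation: [[-0.906, 0.423, 0.002], [0.423, 0.906, -0.001], [-0.002, -0.0, -1.0]]
force: [-0.6, 1.0, -0.7]
opening: 0.0096
finger_force: 29.4
```

>>> {"op": "send_rows", "data": {"increments": [{"dx": 0, "dy": 0, "dz": 0, "wx": 0, "wy": 0, "wz": 0}, {"dx": 0, "dy": 0, "dz": 0, "wx": 0, "wy": 0, "wz": 0}, {"dx": 0, "dy": 0, "dz": 0.1, "wx": 0, "wy": 0, "wz": 0}, {"dx": 0, "dy": 0, "dz": 0.22, "wx": 0, "wy": 0, "wz": 0}, {"dx": 0, "dy": 0, "dz": 0.32, "wx": 0, "wy": 0, "wz": 0}, {"dx": 0, "dy": 0, "dz": 0.37, "wx": 0, "wy": 0, "wz": 0}, {"dx": 0, "dy": 0, "dz": 0.4, "wx": 0, "wy": 0, "wz": 0}, {"dx": 0, "dy": 0, "dz": 0.4, "wx": 0, "wy": 0, "wz": 0}, {"dx": 0, "dy": 0, "dz": 0.4, "wx": 0, "wy": 0, "wz": 0}, {"dx": 0, "dy": 0, "dz": 0.4, "wx": 0, "wy": 0, "wz": 0}]}}

```text
time: 13.2
ee_pos: [0.5563, 0.1221, 0.108]
orientation: [[-0.907, 0.42, 0.002], [0.42, 0.907, 0.0], [-0.002, 0.001, -1.0]]
force: [0.8, 0.8, -0.7]
opening: 0.0096
finger_force: 29.4
```

>>> {"op": "send_rows", "data": {"increments": [{"dx": 0, "dy": 0, "dz": 0.01, "wx": 0, "wy": 0, "wz": 0}, {"dx": 0, "dy": 0, "dz": 0.02, "wx": 0, "wy": 0, "wz": 0}, {"dx": 0, "dy": 0, "dz": 0.03, "wx": 0, "wy": 0, "wz": 0}, {"dx": 0, "dy": 0, "dz": 0.03, "wx": 0, "wy": 0, "wz": 0}]}}

```text
time: 13.53
ee_pos: [0.5555, 0.1216, 0.1008]
orientation: [[-0.907, 0.421, 0.0], [0.421, 0.907, 0.0], [-0.0, 0.0, -1.0]]
force: [-0.2, 0.0, 0.6]
opening: 0.0096
finger_force: 29.5
```

>>> {"op": "send_rows", "data": {"increments": [{"dx": 0, "dy": 0, "dz": 0, "wx": 0, "wy": 0, "wz": 0}, {"dx": 0, "dy": 0, "dz": 0, "wx": 0, "wy": 0, "wz": 0}, {"dx": 0, "dy": 0, "dz": 0, "wx": 0, "wy": 0, "wz": 0}, {"dx": 0, "dy": 0, "dz": 0, "wx": 0, "wy": 0, "wz": 0}], "claw": 0.5}}

```text
time: 13.87
ee_pos: [0.5555, 0.1216, 0.1009]
orientation: [[-0.907, 0.421, 0.0], [0.421, 0.907, -0.0], [-0.0, -0.0, -1.0]]
force: [0.1, -0.4, -0.3]
opening: 0.0426
finger_force: 0.0
```

>>> {"op": "send_rows", "data": {"increments": [{"dx": 0, "dy": 0, "dz": -0.18, "wx": 0, "wy": 0, "wz": 0}, {"dx": 0, "dy": 0, "dz": -0.36, "wx": 0, "wy": 0, "wz": 0}, {"dx": 0, "dy": 0, "dz": -0.5, "wx": 0, "wy": 0, "wz": 0}, {"dx": 0, "dy": 0, "dz": -0.5, "wx": 0, "wy": 0, "wz": 0}, {"dx": 0.2, "dy": 0, "dz": -0.5, "wx": 0, "wy": 0, "wz": 0}, {"dx": 0.4, "dy": 0, "dz": -0.5, "wx": 0, "wy": 0, "wz": 0}, {"dx": 0.6, "dy": 0, "dz": -0.5, "wx": 0, "wy": 0, "wz": 0}, {"dx": 0.8, "dy": 0, "dz": -0.5, "wx": 0, "wy": 0, "wz": 0}, {"dx": 0.9, "dy": 0, "dz": -0.5, "wx": 0, "wy": 0, "wz": 0}, {"dx": 0.9, "dy": 0, "dz": -0.5, "wx": 0, "wy": 0, "wz": 0}]}}

```text
time: 14.7
ee_pos: [0.3866, 0.1979, 0.2002]
orientation: [[-0.908, 0.418, -0.004], [0.418, 0.908, -0.0], [0.004, -0.002, -1.0]]
force: [0.8, -1.0, -0.2]
opening: 0.0429
finger_force: 0.0
```

```bash
python3 - <<'E'
from h import *
st(); print(robot.observe()["joint_pos"])
a=snap("side");b=snap("top")
cv2.imwrite("pics/s5.png",a[:,:,::-1]);cv2.imwrite("pics/t5.png",b[:,:,::-1])
for c in("side","top"):
    for t,z in(("tray_a_floor",.055),("tray_b_floor",.055),("nut_a",.07),("plunger_top",.14)):
        for d in robot.place_of(c,t): print(c,t,round(d["conf"],2),np.round(d["location"],1),onz(c,d["location"],z).round(4)[:2])
    print([proj(c,bal(0,y,.102)).round(1) for y in(.142,-.142)])
cv2.imwrite("pics/g5.png",np.hstack([cv2.resize(a[160:280,155:295],(470,400),interpolation=cv2.INTER_CUBIC),cv2.resize(b[130:230,170:320][:, :],(330,220),interpolation=cv2.INTER_CUBIC).repeat(1,0) if 0 else cv2.resize(b[130:230,172:300],(320,400),interpolation=cv2.INTER_CUBIC)])[:,:,::-1])
E
```

```text
14.7 [0.3866 0.1979 0.2002] [[-0.908, 0.418, -0.004], [0.418, 0.908, -0.0], [0.004, -0.002, -1.0]] [ 0.8 -1.  -0.2] 0.0429 0.0
[ 3.74549457e-01  1.37517041e-01  1.81824600e+00  1.40528565e-03
  1.18982824e+00 -7.65614559e-01]
side nut_a 0.46 [185.3 265.2] [0.4892 0.0298]
side nut_a 0.45 [242.5 178.2] [0.6136 0.3153]
side plunger_top 0.66 [145.9 277.8] [ 0.4715 -0.0782]
[array([178.1, 228.6]), array([262.8, 178.2])]
top tray_a_floor 0.65 [170.8 215.1] [0.5773 0.2326]
top tray_b_floor 0.69 [188.7 253.6] [0.5287 0.1265]
top nut_a 0.39 [201.1 283.1] [0.4936 0.0472]
top plunger_top 0.69 [205.5 340.9] [ 0.4755 -0.0939]
top plunger_top 0.42 [157.2 188.9] [0.5967 0.2947]
[array([182.9, 155.2]), array([279.9, 201. ])]
```

View pics/g5.png

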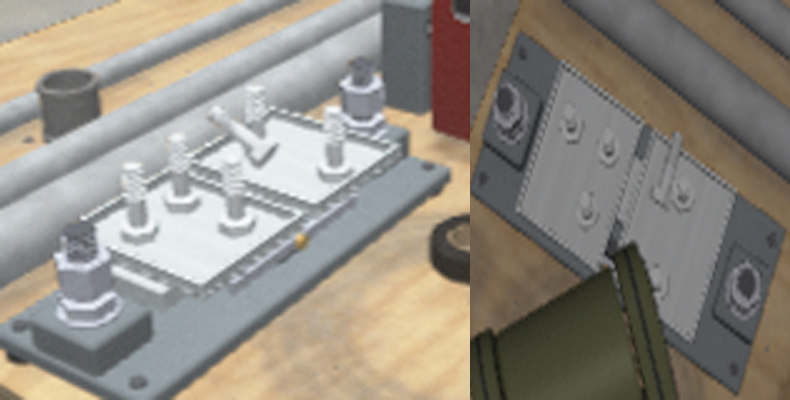

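In tray b two bolts stand and one has toppled: its head is at side crop (262,150) and its tip lies over the rim at (213,112). The trays look level, so I'll check with projected rim outlines before relying on that.

```bash
python3 - <<'E'
from h import *
outs=[]
for c,n,(y0,y1,x0,x1) in(("side","s5",(175,270,165,285)),("top","t5",(130,225,170,290))):
    im=cv2.imread(f"pics/{n}.png"); k=6
    m=cv2.resize(im[y0:y1,x0:x1],None,fx=k,fy=k,interpolation=cv2.INTER_CUBIC)
    if c=="top": m=cv2.resize(im[y0:y1,x0:x1],None,fx=3,fy=3,interpolation=cv2.INTER_CUBIC)
    kk=6 if c=="side" else 3
    for yc,s in((.056,1),(-.056,-1)):
        for h,col in((0,(0,255,0)),(-.01*s,(0,0,255))):
            P=[proj(c,bal(x,yc+y,.064+h)) for x,y in((-.058,-.05),(.058,-.05),(.058,.05),(-.058,.05))]
            cv2.polylines(m,[np.int32([((p-[x0,y0]+.5)*kk) for p in P])],True,col,1)
    outs.append(m); 
cv2.imwrite("pics/o5.png",outs[0]); 
print(outs[0].shape)
for p in((248,178.7),(252,170)): 
    q=onz("top",(p[1],p[0]),.062)[:2]-MID; print("bal xy",(q@XD).round(3),(q@YD).round(3))
E
```

```text
(570, 720, 3)
bal xy 0.024 -0.038
bal xy 0.05 -0.038
```

View pics/o5.png

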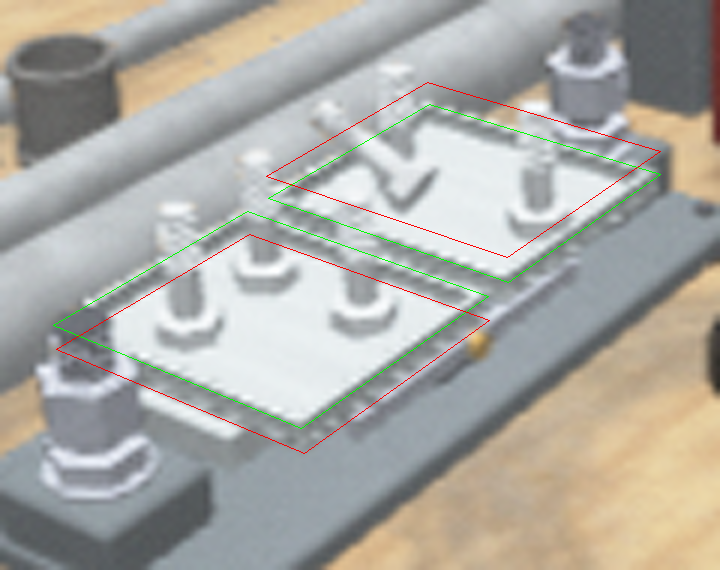

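The green level outlines match both trays, so the trays are level. Next I'll calibrate the camera bias against the bolts placed at known TCP positions, to get the stud centres accurately.

```bash
python3 - <<'E'
from h import *
for n,p in(("b3",(.5555,.1216)),("b1",(.495,.150))):
    for c in("side","top"): print(n,c,"tip",proj(c,(*p,.107)).round(1),"head",proj(c,(*p,.0595)).round(1))
im=cv2.imread("pics/t5.png")
m=im[130:225,170:300]; cv2.imwrite("pics/t5c.png",cv2.resize(m,None,fx=6,fy=6,interpolation=cv2.INTER_CUBIC))
E
```

```text
b3 side tip [230.5 185.7] head [231.6 203.7]
b3 top tip [255.9 175.8] head [255.5 178.8]
b1 side tip [253.5 192.5] head [254.1 211.1]
b1 top tip [244.8 198.6] head [244.9 200.7]
```

View pics/t5c.png

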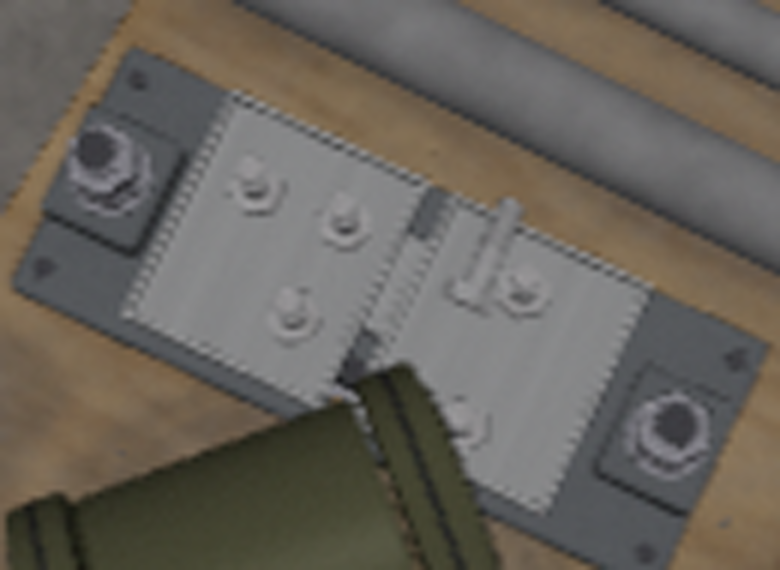

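```bash
python3 - <<'E'
from h import *
go((.610,.3135,.20),165)
E
```

```text
inc [-0.7392  0.9858  0.0027] wz -1.1103 rows>= 14 yaw 65.07
```

>>> {"op": "send_rows", "data": {"increments": [{"dx": -0.08, "dy": 0.1, "dz": 0, "wx": 0, "wy": 0, "wz": -0.079}, {"dx": -0.16, "dy": 0.2, "dz": 0, "wx": 0, "wy": 0, "wz": -0.158}, {"dx": -0.24, "dy": 0.32, "dz": 0, "wx": 0, "wy": 0, "wz": -0.237}, {"dx": -0.33, "dy": 0.44, "dz": 0, "wx": 0, "wy": 0, "wz": -0.316}, {"dx": -0.42, "dy": 0.56, "dz": 0, "wx": 0, "wy": 0, "wz": -0.395}, {"dx": -0.5, "dy": 0.68, "dz": 0, "wx": 0, "wy": 0, "wz": -0.474}, {"dx": -0.58, "dy": 0.78, "dz": 0, "wx": 0, "wy": 0, "wz": -0.553}, {"dx": -0.66, "dy": 0.88, "dz": 0, "wx": 0, "wy": 0, "wz": -0.632}, {"dx": -0.72, "dy": 0.96, "dz": 0, "wx": 0, "wy": 0, "wz": -0.711}, {"dx": -0.74, "dy": 0.985, "dz": 0, "wx": 0, "wy": 0, "wz": -0.79}], "claw": 0.35}}

```text
time: 16.03
ee_pos: [0.6127, 0.3151, 0.1998]
orientation: [[-0.688, -0.726, 0.002], [-0.726, 0.688, 0.001], [-0.002, -0.001, -1.0]]
force: [-0.1, 0.0, -0.3]
opening: 0.0555
finger_force: 0.0
```

>>> {"op": "send_rows", "data": {"increments": [{"dx": 0, "dy": 0, "dz": 0, "wx": 0, "wy": 0, "wz": -0.079}, {"dx": 0, "dy": 0, "dz": 0, "wx": 0, "wy": 0, "wz": -0.158}, {"dx": 0, "dy": 0, "dz": 0, "wx": 0, "wy": 0, "wz": -0.237}, {"dx": 0, "dy": 0, "dz": 0, "wx": 0, "wy": 0, "wz": -0.316}, {"dx": 0, "dy": 0, "dz": 0, "wx": 0, "wy": 0, "wz": -0.32}, {"dx": 0, "dy": 0, "dz": 0, "wx": 0, "wy": 0, "wz": -0.32}]}}

```text
time: 16.53
ee_pos: [0.6095, 0.3135, 0.2003]
orientation: [[-0.262, -0.965, -0.001], [-0.965, 0.262, -0.0], [0.0, 0.0, -1.0]]
force: [-0.9, -0.3, 0.6]
opening: 0.0556
finger_force: 0.0
```

```bash
python3 - <<'E'
from h import *
st(); print(robot.observe()["joint_pos"].__getitem__(5))
go((.610,.3135,.12),165);go((.610,.3135,.085),165)
E
```

```text
16.53 [0.6095 0.3135 0.2003] [[-0.262, -0.965, -0.001], [-0.965, 0.262, -0.0], [0.0, 0.0, -1.0]] [-0.9 -0.3  0.6] 0.0556 0.0
-2.463322708393523
inc [-0.0007 -0.0027  0.4017] wz -0.0018 rows>= 2 yaw 164.83
inc [-0.0007 -0.0028  0.5767] wz -0.0018 rows>= 3 yaw 164.83
```

>>> {"op": "send_rows", "data": {"increments": [{"dx": 0, "dy": 0, "dz": 0.14, "wx": 0, "wy": 0, "wz": 0}, {"dx": 0, "dy": 0, "dz": 0.28, "wx": 0, "wy": 0, "wz": 0}, {"dx": 0, "dy": 0, "dz": 0.38, "wx": 0, "wy": 0, "wz": 0}, {"dx": 0, "dy": 0, "dz": 0.46, "wx": 0, "wy": 0, "wz": 0}, {"dx": 0, "dy": 0, "dz": 0.52, "wx": 0, "wy": 0, "wz": 0}, {"dx": 0, "dy": 0, "dz": 0.56, "wx": 0, "wy": 0, "wz": 0}, {"dx": 0, "dy": 0, "dz": 0.575, "wx": 0, "wy": 0, "wz": 0}, {"dx": 0, "dy": 0, "dz": 0.575, "wx": 0, "wy": 0, "wz": 0}, {"dx": 0, "dy": 0, "dz": 0.575, "wx": 0, "wy": 0, "wz": 0}]}}

```text
time: 17.28
ee_pos: [0.6099, 0.3141, 0.0866]
orientation: [[-0.259, -0.966, 0.001], [-0.966, 0.259, 0.001], [-0.001, -0.001, -1.0]]
force: [0.2, -0.3, 0.1]
opening: 0.0556
finger_force: 0.0
```

>>> {"op": "send_rows", "data": {"increments": [{"dx": 0, "dy": 0, "dz": 0, "wx": 0, "wy": 0, "wz": 0}, {"dx": 0, "dy": 0, "dz": 0, "wx": 0, "wy": 0, "wz": 0}, {"dx": 0, "dy": 0, "dz": 0, "wx": 0, "wy": 0, "wz": 0}, {"dx": 0, "dy": 0, "dz": 0, "wx": 0, "wy": 0, "wz": 0}, {"dx": 0, "dy": 0, "dz": 0, "wx": 0, "wy": 0, "wz": 0}, {"dx": 0, "dy": 0, "dz": 0, "wx": 0, "wy": 0, "wz": 0}], "claw": 1, "squeeze": 25}}

```text
time: 17.78
ee_pos: [0.6131, 0.3133, 0.0875]
orientation: [[-0.258, -0.966, 0.008], [-0.966, 0.258, 0.0], [-0.002, -0.007, -1.0]]
force: [6.1, -2.5, 0.2]
opening: 0.0179
finger_force: 24.7
```

```bash
python3 - <<'E'
from h import *
st(); print(robot.observe()["torque"],robot.observe()["joint_pos"][5])
a=snap("side"); cv2.imwrite("pics/g6.png",cv2.resize(a[150:270,120:270],None,fx=5,fy=5,interpolation=cv2.INTER_CUBIC)[:,:,::-1])
E
```

```text
17.78 [0.6131 0.3133 0.0875] [[-0.258, -0.966, 0.008], [-0.966, 0.258, 0.0], [-0.002, -0.007, -1.0]] [ 6.1 -2.5  0.2] 0.0179 24.744186401367188
[-0.44539359 -0.97669131 -0.03215306] -2.4661863091202463
```

View pics/g6.png

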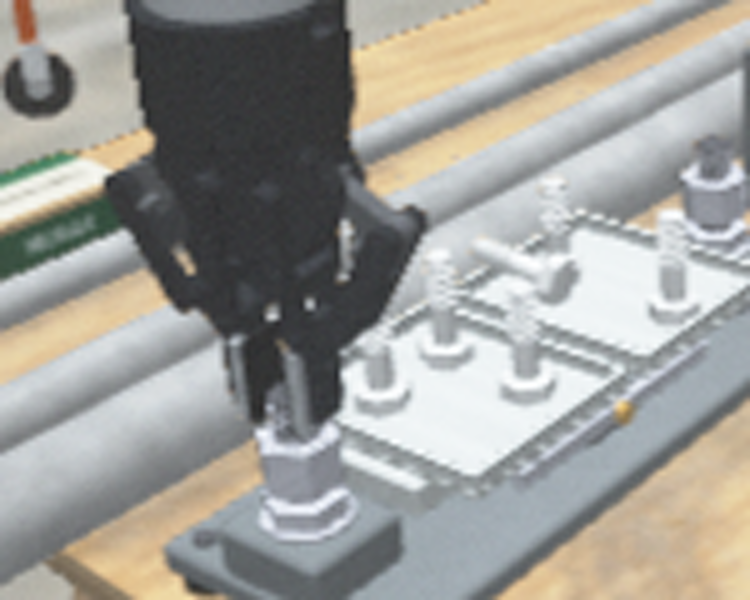

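The side crop shows the fingertips just above the nut, at (320,430), and the opening of 17.9 mm means they have closed on the 20 mm stud. That centres the gripper across x. I'll turn 72°, close on the stud again to find the other axis, then go lower.

>>> {"op": "send_rows", "data": {"increments": [{"dx": 0, "dy": -0.015, "dz": 0, "wx": 0, "wy": 0, "wz": 0}, {"dx": 0, "dy": -0.015, "dz": 0, "wx": 0, "wy": 0, "wz": 0}, {"dx": 0, "dy": -0.015, "dz": 0, "wx": 0, "wy": 0, "wz": 0}], "claw": 0.45}}

```text
time: 18.08
ee_pos: [0.6119, 0.3131, 0.086]
orientation: [[-0.259, -0.966, -0.0], [-0.966, 0.259, 0.0], [-0.0, 0.0, -1.0]]
force: [-0.3, 0.5, 0.8]
opening: 0.0467
finger_force: 0.0
```

>>> {"op": "send_rows", "data": {"increments": [{"dx": 0, "dy": 0, "dz": 0, "wx": 0, "wy": 0, "wz": 0.079}, {"dx": 0, "dy": 0, "dz": 0, "wx": 0, "wy": 0, "wz": 0.158}, {"dx": 0, "dy": 0, "dz": 0, "wx": 0, "wy": 0, "wz": 0.237}, {"dx": 0, "dy": 0, "dz": 0, "wx": 0, "wy": 0, "wz": 0.316}, {"dx": 0, "dy": 0, "dz": 0, "wx": 0, "wy": 0, "wz": 0.395}, {"dx": 0, "dy": 0, "dz": 0, "wx": 0, "wy": 0, "wz": 0.474}, {"dx": 0, "dy": 0, "dz": 0, "wx": 0, "wy": 0, "wz": 0.553}, {"dx": 0, "dy": 0, "dz": 0, "wx": 0, "wy": 0, "wz": 0.632}, {"dx": 0, "dy": 0, "dz": 0, "wx": 0, "wy": 0, "wz": 0.711}, {"dx": 0, "dy": 0, "dz": 0, "wx": 0, "wy": 0, "wz": 0.79}]}}

```text
time: 18.92
ee_pos: [0.6114, 0.3133, 0.0857]
orientation: [[-0.998, -0.063, -0.001], [-0.063, 0.998, -0.0], [0.001, 0.0, -1.0]]
force: [1.2, 0.2, -0.1]
opening: 0.0471
finger_force: 0.0
```

>>> {"op": "send_rows", "data": {"increments": [{"dx": 0, "dy": 0, "dz": 0, "wx": 0, "wy": 0, "wz": 0}, {"dx": 0, "dy": 0, "dz": 0, "wx": 0, "wy": 0, "wz": 0}, {"dx": 0, "dy": 0, "dz": 0, "wx": 0, "wy": 0, "wz": 0}, {"dx": 0, "dy": 0, "dz": 0, "wx": 0, "wy": 0, "wz": 0}, {"dx": 0, "dy": 0, "dz": 0, "wx": 0, "wy": 0, "wz": 0}, {"dx": 0, "dy": 0, "dz": 0, "wx": 0, "wy": 0, "wz": 0}], "claw": 1}}

```text
time: 19.42
ee_pos: [0.6119, 0.31, 0.0861]
orientation: [[-0.997, -0.072, -0.001], [-0.072, 0.997, -0.005], [0.001, -0.005, -1.0]]
force: [-0.9, -7.7, 3.8]
opening: 0.0182
finger_force: 24.4
```

>>> {"op": "send_rows", "data": {"increments": [{"dx": 0, "dy": 0, "dz": 0, "wx": 0, "wy": 0, "wz": 0}, {"dx": 0, "dy": 0, "dz": 0, "wx": 0, "wy": 0, "wz": 0}, {"dx": 0, "dy": 0, "dz": 0, "wx": 0, "wy": 0, "wz": 0}], "claw": 0.42}}

```text
time: 19.67
ee_pos: [0.6121, 0.3135, 0.0858]
orientation: [[-0.998, -0.07, -0.0], [-0.07, 0.998, 0.001], [-0.0, 0.001, -1.0]]
force: [-0.1, -0.3, 0.4]
opening: 0.0494
finger_force: 0.0
```

>>> {"op": "send_rows", "data": {"increments": [{"dx": 0, "dy": 0, "dz": 0, "wx": 0, "wy": 0, "wz": -0.079}, {"dx": 0, "dy": 0, "dz": 0, "wx": 0, "wy": 0, "wz": -0.158}, {"dx": 0, "dy": 0, "dz": 0, "wx": 0, "wy": 0, "wz": -0.237}, {"dx": 0, "dy": 0, "dz": 0, "wx": 0, "wy": 0, "wz": -0.316}, {"dx": 0, "dy": 0, "dz": 0, "wx": 0, "wy": 0, "wz": -0.395}, {"dx": 0, "dy": 0, "dz": 0, "wx": 0, "wy": 0, "wz": -0.474}, {"dx": 0, "dy": 0, "dz": 0, "wx": 0, "wy": 0, "wz": -0.553}, {"dx": 0, "dy": 0, "dz": 0, "wx": 0, "wy": 0, "wz": -0.632}, {"dx": 0, "dy": 0, "dz": 0, "wx": 0, "wy": 0, "wz": -0.711}, {"dx": 0, "dy": 0, "dz": 0, "wx": 0, "wy": 0, "wz": -0.79}]}}

```text
time: 20.5
ee_pos: [0.612, 0.3137, 0.0857]
orientation: [[-0.251, -0.968, -0.0], [-0.968, 0.251, 0.0], [-0.0, 0.0, -1.0]]
force: [0.2, -0.7, -0.4]
opening: 0.0493
finger_force: 0.0
```

```bash
python3 - <<'E'
from h import *
st(); go((.613,.310,.074),165)
E
```

```text
20.5 [0.612  0.3137 0.0857] [[-0.251, -0.968, -0.0], [-0.968, 0.251, 0.0], [-0.0, 0.0, -1.0]] [ 0.2 -0.7 -0.4] 0.0493 0.0
inc [ 0.0166 -0.0095  0.0586] wz 0.0053 rows>= 1 yaw 165.48
```

>>> {"op": "send_rows", "data": {"increments": [{"dx": 0.016, "dy": -0.01, "dz": 0, "wx": 0, "wy": 0, "wz": 0}, {"dx": 0.016, "dy": -0.01, "dz": 0.02, "wx": 0, "wy": 0, "wz": 0}, {"dx": 0.016, "dy": -0.01, "dz": 0.04, "wx": 0, "wy": 0, "wz": 0}, {"dx": 0.016, "dy": -0.01, "dz": 0.058, "wx": 0, "wy": 0, "wz": 0}, {"dx": 0.016, "dy": -0.01, "dz": 0.058, "wx": 0, "wy": 0, "wz": 0}, {"dx": 0.016, "dy": -0.01, "dz": 0.058, "wx": 0, "wy": 0, "wz": 0}]}}

```text
time: 21.0
ee_pos: [0.6128, 0.3093, 0.0735]
orientation: [[-0.259, -0.966, -0.001], [-0.966, 0.259, -0.0], [0.001, 0.001, -1.0]]
force: [-0.2, -0.4, 0.4]
opening: 0.0496
finger_force: 0.0
```

>>> {"op": "send_rows", "data": {"increments": [{"dx": 0, "dy": 0, "dz": 0, "wx": 0, "wy": 0, "wz": 0}, {"dx": 0, "dy": 0, "dz": 0, "wx": 0, "wy": 0, "wz": 0}, {"dx": 0, "dy": 0, "dz": 0, "wx": 0, "wy": 0, "wz": 0}, {"dx": 0, "dy": 0, "dz": 0, "wx": 0, "wy": 0, "wz": 0}, {"dx": 0, "dy": 0, "dz": 0, "wx": 0, "wy": 0, "wz": 0}, {"dx": 0, "dy": 0, "dz": 0, "wx": 0, "wy": 0, "wz": 0}], "claw": 1, "squeeze": 40}}

```text
time: 21.5
ee_pos: [0.6124, 0.3097, 0.0746]
orientation: [[-0.258, -0.966, -0.001], [-0.966, 0.258, 0.0], [-0.0, 0.001, -1.0]]
force: [-5.0, 1.2, 5.0]
opening: 0.0292
finger_force: 39.5
```

```bash
python3 - <<'E'
from h import *
st(); print(robot.observe()["torque"],robot.observe()["joint_pos"])
E
```

```text
21.5 [0.6124 0.3097 0.0746] [[-0.258, -0.966, -0.001], [-0.966, 0.258, 0.0], [-0.0, 0.001, -1.0]] [-5.   1.2  5. ] 0.0292 39.5303450524807
[ 0.18145619  0.86729223 -0.02300146] [ 4.06295215e-01  5.88203655e-01  1.43628928e+00  7.95169514e-04
  1.11796212e+00 -2.47441242e+00]
```

>>> {"op": "send_rows", "data": {"increments": [{"dx": 0, "dy": 0, "dz": 0, "wx": 0, "wy": 0, "wz": 0.07}, {"dx": 0, "dy": 0, "dz": 0.001, "wx": 0, "wy": 0, "wz": 0.14}, {"dx": 0, "dy": 0, "dz": 0.002, "wx": 0, "wy": 0, "wz": 0.21}, {"dx": 0, "dy": 0, "dz": 0.003, "wx": 0, "wy": 0, "wz": 0.28}, {"dx": 0, "dy": 0, "dz": 0.004, "wx": 0, "wy": 0, "wz": 0.35}, {"dx": 0, "dy": 0, "dz": 0.005, "wx": 0, "wy": 0, "wz": 0.42}, {"dx": 0, "dy": 0, "dz": 0.005, "wx": 0, "wy": 0, "wz": 0.49}, {"dx": 0, "dy": 0, "dz": 0.006, "wx": 0, "wy": 0, "wz": 0.56}, {"dx": 0, "dy": 0, "dz": 0.007, "wx": 0, "wy": 0, "wz": 0.63}, {"dx": 0, "dy": 0, "dz": 0.007, "wx": 0, "wy": 0, "wz": 0.7}], "claw": 1, "squeeze": 70}}

```text
time: 22.33
ee_pos: [0.6124, 0.3099, 0.0734]
orientation: [[-0.979, -0.203, -0.001], [-0.203, 0.979, 0.001], [0.001, 0.001, -1.0]]
force: [-5.8, 1.3, 5.8]
opening: 0.0275
finger_force: 68.6
```

```bash
python3 - <<'E'
from h import *
st(); print(robot.observe()["torque"],robot.observe()["joint_pos"][5])
E
```

```text
22.33 [0.6124 0.3099 0.0734] [[-0.979, -0.203, -0.001], [-0.203, 0.979, 0.001], [0.001, 0.001, -1.0]] [-5.8  1.3  5.8] 0.0275 68.57504658401012
[0.22021515 0.85986604 0.06384342] -1.3696026210727696
```

>>> {"op": "send_rows", "data": {"increments": [{"dx": 0, "dy": 0, "dz": 0, "wx": 0, "wy": 0, "wz": 0.077}, {"dx": 0, "dy": 0, "dz": 0.001, "wx": 0, "wy": 0, "wz": 0.154}, {"dx": 0, "dy": 0, "dz": 0.002, "wx": 0, "wy": 0, "wz": 0.231}, {"dx": 0, "dy": 0, "dz": 0.003, "wx": 0, "wy": 0, "wz": 0.308}, {"dx": 0, "dy": 0, "dz": 0.004, "wx": 0, "wy": 0, "wz": 0.385}, {"dx": 0, "dy": 0, "dz": 0.005, "wx": 0, "wy": 0, "wz": 0.462}, {"dx": 0, "dy": 0, "dz": 0.006, "wx": 0, "wy": 0, "wz": 0.539}, {"dx": 0, "dy": 0, "dz": 0.007, "wx": 0, "wy": 0, "wz": 0.616}, {"dx": 0, "dy": 0, "dz": 0.008, "wx": 0, "wy": 0, "wz": 0.693}, {"dx": 0, "dy": 0, "dz": 0.008, "wx": 0, "wy": 0, "wz": 0.77}]}}

```text
time: 23.17
ee_pos: [0.6124, 0.31, 0.0719]
orientation: [[-0.536, 0.844, -0.001], [0.844, 0.536, 0.001], [0.001, -0.001, -1.0]]
force: [-5.9, 1.2, 5.9]
opening: 0.0272
finger_force: 68.7
```

>>> {"op": "send_rows", "data": {"increments": [{"dx": 0, "dy": 0, "dz": 0, "wx": 0, "wy": 0, "wz": 0.077}, {"dx": 0, "dy": 0, "dz": 0.001, "wx": 0, "wy": 0, "wz": 0.154}, {"dx": 0, "dy": 0, "dz": 0.002, "wx": 0, "wy": 0, "wz": 0.231}, {"dx": 0, "dy": 0, "dz": 0.003, "wx": 0, "wy": 0, "wz": 0.308}, {"dx": 0, "dy": 0, "dz": 0.004, "wx": 0, "wy": 0, "wz": 0.385}, {"dx": 0, "dy": 0, "dz": 0.005, "wx": 0, "wy": 0, "wz": 0.462}, {"dx": 0, "dy": 0, "dz": 0.006, "wx": 0, "wy": 0, "wz": 0.539}, {"dx": 0, "dy": 0, "dz": 0.007, "wx": 0, "wy": 0, "wz": 0.616}, {"dx": 0, "dy": 0, "dz": 0.008, "wx": 0, "wy": 0, "wz": 0.693}, {"dx": 0, "dy": 0, "dz": 0.008, "wx": 0, "wy": 0, "wz": 0.77}]}}

```text
time: 24.0
ee_pos: [0.6126, 0.3101, 0.0703]
orientation: [[0.6, 0.8, -0.001], [0.8, -0.6, 0.001], [0.0, -0.001, -1.0]]
force: [-5.1, 1.3, 6.1]
opening: 0.027
finger_force: 68.7
```

```bash
python3 - <<'E'
from h import *
st(); print(robot.observe()["torque"],robot.observe()["joint_pos"][5])
E
```

```text
24.0 [0.6126 0.3101 0.0703] [[0.6, 0.8, -0.001], [0.8, -0.6, 0.001], [0.0, -0.001, -1.0]] [-5.1  1.3  6.1] 0.027 68.73241066932678
[0.3359974  0.90399828 0.00969319] 1.0500107650858497
```

>>> {"op": "send_rows", "data": {"increments": [{"dx": 0, "dy": 0, "dz": 0, "wx": 0, "wy": 0, "wz": 0.05}, {"dx": 0, "dy": 0, "dz": 0.001, "wx": 0, "wy": 0, "wz": 0.1}, {"dx": 0, "dy": 0, "dz": 0.002, "wx": 0, "wy": 0, "wz": 0.15}, {"dx": 0, "dy": 0, "dz": 0.003, "wx": 0, "wy": 0, "wz": 0.2}, {"dx": 0, "dy": 0, "dz": 0.003, "wx": 0, "wy": 0, "wz": 0.25}, {"dx": 0, "dy": 0, "dz": 0.004, "wx": 0, "wy": 0, "wz": 0.3}, {"dx": 0, "dy": 0, "dz": 0.004, "wx": 0, "wy": 0, "wz": 0.35}, {"dx": 0, "dy": 0, "dz": 0.005, "wx": 0, "wy": 0, "wz": 0.4}, {"dx": 0, "dy": 0, "dz": 0.005, "wx": 0, "wy": 0, "wz": 0.45}, {"dx": 0, "dy": 0, "dz": 0.005, "wx": 0, "wy": 0, "wz": 0.5}], "claw": 1, "squeeze": 115}}

```text
time: 24.83
ee_pos: [0.6177, 0.3108, 0.0707]
orientation: [[0.989, 0.146, 0.01], [0.146, -0.989, 0.002], [0.01, -0.001, -1.0]]
force: [4.0, 0.7, 3.7]
opening: 0.0246
finger_force: 113.5
```

```bash
python3 - <<'E'
from h import *
st(); print(robot.observe()["torque"],robot.observe()["joint_pos"][5])
E
```

```text
24.83 [0.6177 0.3108 0.0707] [[0.989, 0.146, 0.01], [0.146, -0.989, 0.002], [0.01, -0.001, -1.0]] [4.  0.7 3.7] 0.0246 113.5174313821608
[ 0.18935438 -0.78828118  1.05493813] 1.8317345850521698
```

Torque has risen to about 1 Nm, so the nut is probably at its stop, but the tool has shifted 5 mm. I'll open, re-centre, regrip and test.

>>> {"op": "send_rows", "data": {"increments": [{"dx": 0, "dy": 0, "dz": 0, "wx": 0, "wy": 0, "wz": 0}, {"dx": 0, "dy": 0, "dz": 0, "wx": 0, "wy": 0, "wz": 0}, {"dx": 0, "dy": 0, "dz": 0, "wx": 0, "wy": 0, "wz": 0}, {"dx": 0, "dy": 0, "dz": 0, "wx": 0, "wy": 0, "wz": 0}], "claw": 0.58}}

```text
time: 25.17
ee_pos: [0.6128, 0.309, 0.0679]
orientation: [[0.989, 0.148, -0.001], [0.148, -0.989, -0.001], [-0.001, 0.001, -1.0]]
force: [-0.6, -0.7, 0.2]
opening: 0.0356
finger_force: 0.0
```

```bash
python3 - <<'E'
from h import *
st(); go((.613,.310,.071))
E
```

```text
25.17 [0.6128 0.309  0.0679] [[0.989, 0.148, -0.001], [0.148, -0.989, -0.001], [-0.001, 0.001, -1.0]] [-0.6 -0.7  0.2] 0.0356 0.0
inc [ 0.0015 -0.0049 -0.0156] wz 0.0 rows>= 1 yaw -81.52
```

>>> {"op": "send_rows", "data": {"increments": [{"dx": 0, "dy": -0.004, "dz": -0.01, "wx": 0, "wy": 0, "wz": 0}, {"dx": 0, "dy": -0.004, "dz": -0.01, "wx": 0, "wy": 0, "wz": 0}]}}

```text
time: 25.33
ee_pos: [0.6131, 0.3102, 0.0706]
orientation: [[0.989, 0.147, -0.0], [0.147, -0.989, -0.0], [-0.0, 0.0, -1.0]]
force: [0.5, -0.3, 0.3]
opening: 0.0356
finger_force: 0.0
```

>>> {"op": "send_rows", "data": {"increments": [{"dx": 0, "dy": 0, "dz": 0, "wx": 0, "wy": 0, "wz": 0}, {"dx": 0, "dy": 0, "dz": 0, "wx": 0, "wy": 0, "wz": 0}, {"dx": 0, "dy": 0, "dz": 0, "wx": 0, "wy": 0, "wz": 0}, {"dx": 0, "dy": 0, "dz": 0, "wx": 0, "wy": 0, "wz": 0}], "claw": 1, "squeeze": 70}}

```text
time: 25.67
ee_pos: [0.6133, 0.3102, 0.0711]
orientation: [[0.989, 0.147, 0.0], [0.147, -0.989, -0.0], [0.0, 0.0, -1.0]]
force: [-1.0, -1.2, 3.1]
opening: 0.0265
finger_force: 68.9
```

```bash
python3 - <<'E'
from h import *
st(); print(robot.observe()["torque"],robot.observe()["joint_pos"][5])
E
```

```text
25.67 [0.6133 0.3102 0.0711] [[0.989, 0.147, 0.0], [0.147, -0.989, -0.0], [0.0, 0.0, -1.0]] [-1.  -1.2  3.1] 0.0265 68.85656349069905
[-0.14116536  0.10206909  0.11440225] 1.8304139828860424
```

>>> {"op": "send_rows", "data": {"increments": [{"dx": 0, "dy": 0, "dz": 0, "wx": 0, "wy": 0, "wz": 0.02}, {"dx": 0, "dy": 0, "dz": 0, "wx": 0, "wy": 0, "wz": 0.04}, {"dx": 0, "dy": 0, "dz": 0, "wx": 0, "wy": 0, "wz": 0.06}, {"dx": 0, "dy": 0, "dz": 0, "wx": 0, "wy": 0, "wz": 0.06}], "claw": 1, "squeeze": 100}}

```text
time: 26.0
ee_pos: [0.6133, 0.3101, 0.0712]
orientation: [[0.998, 0.055, 0.001], [0.055, -0.998, -0.001], [0.001, 0.001, -1.0]]
force: [-1.6, -1.3, 5.3]
opening: 0.0253
finger_force: 98.2
```

```bash
python3 - <<'E'
from h import *
st(); print(robot.observe()["torque"],robot.observe()["joint_pos"][5])
E
```

```text
26.0 [0.6133 0.3101 0.0712] [[0.998, 0.055, 0.001], [0.055, -0.998, -0.001], [0.001, 0.001, -1.0]] [-1.6 -1.3  5.3] 0.0253 98.23684784751094
[-0.2540304   0.1541121   1.11424991] 1.9236691066952774
```

>>> {"op": "send_rows", "data": {"increments": [{"dx": 0, "dy": 0, "dz": 0, "wx": 0, "wy": 0, "wz": 0.02}, {"dx": 0, "dy": 0, "dz": 0, "wx": 0, "wy": 0, "wz": 0.04}, {"dx": 0, "dy": 0, "dz": 0, "wx": 0, "wy": 0, "wz": 0.06}, {"dx": 0, "dy": 0, "dz": 0, "wx": 0, "wy": 0, "wz": 0.06}]}}

```text
time: 26.33
ee_pos: [0.6133, 0.31, 0.0711]
orientation: [[0.999, -0.037, 0.001], [-0.037, -0.999, -0.001], [0.001, 0.001, -1.0]]
force: [-0.3, -1.0, 5.2]
opening: 0.0255
finger_force: 98.9
```

```bash
python3 - <<'E'
from h import *
st(); print(robot.observe()["torque"],robot.observe()["joint_pos"][5])
E
```

```text
26.33 [0.6133 0.31   0.0711] [[0.999, -0.037, 0.001], [-0.037, -0.999, -0.001], [0.001, 0.001, -1.0]] [-0.3 -1.   5.2] 0.0255 98.86066812090576
[-0.29319989  0.19712506  2.11517251] 2.0158697715257103
```

Torque climbs elastically. That could be the hard stop, or the fingertips catching the fixed nut. I'll back off, raise 6 mm and test again.

>>> {"op": "send_rows", "data": {"increments": [{"dx": 0, "dy": 0, "dz": 0, "wx": 0, "wy": 0, "wz": -0.06}, {"dx": 0, "dy": 0, "dz": 0, "wx": 0, "wy": 0, "wz": -0.12}, {"dx": 0, "dy": 0, "dz": 0, "wx": 0, "wy": 0, "wz": -0.12}]}}

```text
time: 26.58
ee_pos: [0.6132, 0.3102, 0.0711]
orientation: [[0.989, 0.151, 0.0], [0.151, -0.989, -0.0], [0.0, 0.0, -1.0]]
force: [-1.1, -1.3, 5.7]
opening: 0.0253
finger_force: 98.9
```

>>> {"op": "send_rows", "data": {"increments": [{"dx": 0, "dy": 0, "dz": 0, "wx": 0, "wy": 0, "wz": 0}, {"dx": 0, "dy": 0, "dz": 0, "wx": 0, "wy": 0, "wz": 0}, {"dx": 0, "dy": 0, "dz": -0.03, "wx": 0, "wy": 0, "wz": 0}, {"dx": 0, "dy": 0, "dz": -0.03, "wx": 0, "wy": 0, "wz": 0}, {"dx": 0, "dy": 0, "dz": -0.03, "wx": 0, "wy": 0, "wz": 0}], "claw": 0.58}}

```text
time: 27.0
ee_pos: [0.6136, 0.3105, 0.077]
orientation: [[0.989, 0.146, 0.001], [0.146, -0.989, 0.001], [0.001, -0.0, -1.0]]
force: [0.2, 0.1, -0.2]
opening: 0.0355
finger_force: 0.0
```

>>> {"op": "send_rows", "data": {"increments": [{"dx": 0, "dy": 0, "dz": 0, "wx": 0, "wy": 0, "wz": 0}, {"dx": 0, "dy": 0, "dz": 0, "wx": 0, "wy": 0, "wz": 0}, {"dx": 0, "dy": 0, "dz": 0, "wx": 0, "wy": 0, "wz": 0}, {"dx": 0, "dy": 0, "dz": 0, "wx": 0, "wy": 0, "wz": 0}], "claw": 1, "squeeze": 90}}

```text
time: 27.33
ee_pos: [0.6132, 0.3101, 0.077]
orientation: [[0.989, 0.147, 0.0], [0.147, -0.989, -0.0], [0.0, 0.0, -1.0]]
force: [-0.4, -2.3, 2.8]
opening: 0.0163
finger_force: 87.9
```

```bash
python3 - <<'E'
from h import *
st(); print(robot.observe()["torque"],robot.observe()["joint_pos"][5])
E
```

```text
27.33 [0.6132 0.3101 0.077 ] [[0.989, 0.147, 0.0], [0.147, -0.989, -0.0], [0.0, 0.0, -1.0]] [-0.4 -2.3  2.8] 0.0163 87.89686560630798
[-0.2352358   0.07520114  0.03419235] 1.8305655025894574
```

>>> {"op": "send_rows", "data": {"increments": [{"dx": 0, "dy": 0, "dz": 0, "wx": 0, "wy": 0, "wz": 0.02}, {"dx": 0, "dy": 0, "dz": 0, "wx": 0, "wy": 0, "wz": 0.04}, {"dx": 0, "dy": 0, "dz": 0, "wx": 0, "wy": 0, "wz": 0.06}, {"dx": 0, "dy": 0, "dz": 0, "wx": 0, "wy": 0, "wz": 0.06}]}}

```text
time: 27.67
ee_pos: [0.6136, 0.3101, 0.0771]
orientation: [[0.999, 0.054, 0.001], [0.054, -0.999, -0.0], [0.001, 0.0, -1.0]]
force: [0.4, -1.7, 4.0]
opening: 0.0161
finger_force: 89.1
```

```bash
python3 - <<'E'
from h import *
st(); print(robot.observe()["torque"],robot.observe()["joint_pos"][5])
a=snap("side"); cv2.imwrite("pics/g7.png",cv2.resize(a[190:270,130:230],None,fx=7,fy=7,interpolation=cv2.INTER_CUBIC)[:,:,::-1])
E
```

```text
27.67 [0.6136 0.3101 0.0771] [[0.999, 0.054, 0.001], [0.054, -0.999, -0.0], [0.001, 0.0, -1.0]] [ 0.4 -1.7  4. ] 0.0161 89.14384961128235
[-0.04942331  0.10921617  0.76141123] 1.9241736255824915
```

View pics/g7.png

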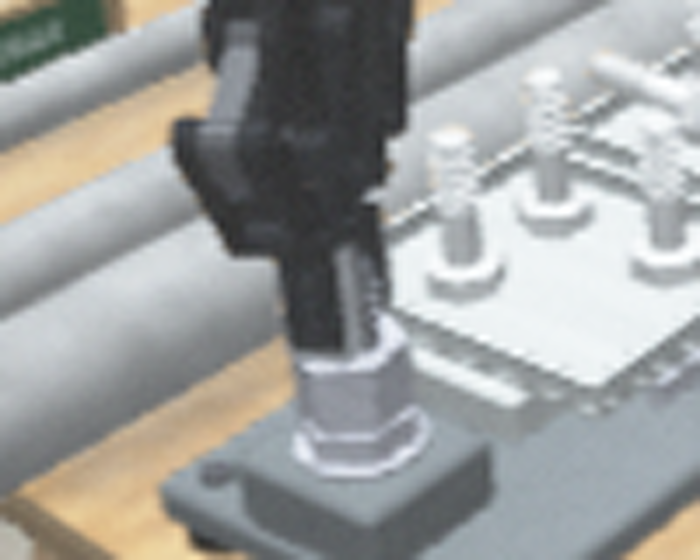

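The tips sit at about TCP height: at TCP 0.077 they closed on the stud above the nut, and the picture shows the nut seated on the lower one at (355,430). So the 2 Nm resistance at TCP 0.071 was the hard stop, and nut a is tight. Moving to nut b.

>>> {"op": "send_rows", "data": {"increments": [{"dx": 0, "dy": 0, "dz": 0, "wx": 0, "wy": 0, "wz": -0.06}, {"dx": 0, "dy": 0, "dz": 0, "wx": 0, "wy": 0, "wz": -0.06}, {"dx": 0, "dy": 0, "dz": 0, "wx": 0, "wy": 0, "wz": -0.06}, {"dx": 0, "dy": 0, "dz": -0.1, "wx": 0, "wy": 0, "wz": -0.06}, {"dx": 0, "dy": 0, "dz": -0.25, "wx": 0, "wy": 0, "wz": -0.06}, {"dx": 0, "dy": 0, "dz": -0.42, "wx": 0, "wy": 0, "wz": -0.06}, {"dx": 0, "dy": 0, "dz": -0.58, "wx": 0, "wy": 0, "wz": -0.06}, {"dx": 0, "dy": 0, "dz": -0.6, "wx": 0, "wy": 0, "wz": -0.13}, {"dx": 0, "dy": 0, "dz": -0.6, "wx": 0, "wy": 0, "wz": -0.2}], "claw": 0.45}}

```text
time: 28.47
ee_pos: [0.6151, 0.3114, 0.2005]
orientation: [[0.932, 0.362, 0.006], [0.362, -0.932, 0.003], [0.007, -0.001, -1.0]]
force: [-0.3, -0.1, -0.7]
opening: 0.0471
finger_force: 0.0
```

```bash
python3 - <<'E'
from h import *
st(); go((.493,.0525,.20),147)
E
```

```text
28.47 [0.6151 0.3114 0.2005] [[0.932, 0.362, 0.006], [0.362, -0.932, 0.003], [0.007, -0.001, -1.0]] [-0.3 -0.1 -0.7] 0.0471 0.0
inc [-1.0371  0.986  -0.0055] wz 1.6022 rows>= 21 yaw -68.8
```

>>> {"op": "send_rows", "data": {"increments": [{"dx": -0.08, "dy": 0.08, "dz": 0, "wx": 0, "wy": 0, "wz": -0.079}, {"dx": -0.2, "dy": 0.2, "dz": 0, "wx": 0, "wy": 0, "wz": -0.158}, {"dx": -0.32, "dy": 0.32, "dz": 0, "wx": 0, "wy": 0, "wz": -0.237}, {"dx": -0.44, "dy": 0.44, "dz": 0, "wx": 0, "wy": 0, "wz": -0.316}, {"dx": -0.56, "dy": 0.56, "dz": 0, "wx": 0, "wy": 0, "wz": -0.395}, {"dx": -0.68, "dy": 0.68, "dz": 0, "wx": 0, "wy": 0, "wz": -0.474}, {"dx": -0.8, "dy": 0.8, "dz": 0, "wx": 0, "wy": 0, "wz": -0.553}, {"dx": -0.9, "dy": 0.9, "dz": 0, "wx": 0, "wy": 0, "wz": -0.632}, {"dx": -1, "dy": 0.97, "dz": 0, "wx": 0, "wy": 0, "wz": -0.711}, {"dx": -1, "dy": 0.98, "dz": 0, "wx": 0, "wy": 0, "wz": -0.79}]}}

```text
time: 29.3
ee_pos: [0.4931, 0.0526, 0.1962]
orientation: [[-0.039, 0.999, -0.004], [0.999, 0.039, -0.001], [-0.001, -0.004, -1.0]]
force: [-0.6, 0.7, -0.4]
opening: 0.047
finger_force: 0.0
```

>>> {"op": "send_rows", "data": {"increments": [{"dx": 0, "dy": 0, "dz": 0, "wx": 0, "wy": 0, "wz": -0.079}, {"dx": 0, "dy": 0, "dz": 0, "wx": 0, "wy": 0, "wz": -0.158}, {"dx": 0, "dy": 0, "dz": 0, "wx": 0, "wy": 0, "wz": -0.237}, {"dx": 0, "dy": 0, "dz": 0, "wx": 0, "wy": 0, "wz": -0.316}, {"dx": 0, "dy": 0, "dz": 0, "wx": 0, "wy": 0, "wz": -0.395}, {"dx": 0, "dy": 0, "dz": 0, "wx": 0, "wy": 0, "wz": -0.474}, {"dx": 0, "dy": 0, "dz": 0, "wx": 0, "wy": 0, "wz": -0.553}, {"dx": 0, "dy": 0, "dz": 0, "wx": 0, "wy": 0, "wz": -0.632}, {"dx": 0, "dy": 0, "dz": 0, "wx": 0, "wy": 0, "wz": -0.711}, {"dx": 0, "dy": 0, "dz": 0, "wx": 0, "wy": 0, "wz": -0.79}]}}

```text
time: 30.13
ee_pos: [0.4966, 0.0557, 0.1964]
orientation: [[-0.959, 0.285, -0.0], [0.285, 0.959, 0.0], [0.001, 0.0, -1.0]]
force: [0.5, 0.3, -0.9]
opening: 0.047
finger_force: 0.0
```

```bash
python3 - <<'E'
from h import *
st(); go((.493,.0525,.088),147); print(robot.observe()["joint_pos"])
E
```

```text
30.13 [0.4966 0.0557 0.1964] [[-0.959, 0.285, -0.0], [0.285, 0.959, 0.0], [0.001, 0.0, -1.0]] [ 0.5  0.3 -0.9] 0.047 0.0
inc [ 0.0123 -0.0205  0.5418] wz -0.8172 rows>= 11 yaw 73.45
[ 2.68653790e-02  2.30582525e-01  1.70470720e+00  3.88325038e-04
  1.20672249e+00 -1.25519898e+00]
```

>>> {"op": "send_rows", "data": {"increments": [{"dx": 0.012, "dy": -0.02, "dz": 0.15, "wx": 0, "wy": 0, "wz": 0}, {"dx": 0.012, "dy": -0.02, "dz": 0.3, "wx": 0, "wy": 0, "wz": 0}, {"dx": 0.012, "dy": -0.02, "dz": 0.42, "wx": 0, "wy": 0, "wz": 0}, {"dx": 0.012, "dy": -0.02, "dz": 0.5, "wx": 0, "wy": 0, "wz": 0}, {"dx": 0.012, "dy": -0.02, "dz": 0.53, "wx": 0, "wy": 0, "wz": 0}, {"dx": 0.012, "dy": -0.02, "dz": 0.53, "wx": 0, "wy": 0, "wz": 0}, {"dx": 0.012, "dy": -0.02, "dz": 0.53, "wx": 0, "wy": 0, "wz": 0}]}}

```text
time: 30.72
ee_pos: [0.4937, 0.0525, 0.0908]
orientation: [[-0.957, 0.289, 0.0], [0.289, 0.957, 0.0], [0.0, 0.0, -1.0]]
force: [-0.7, -0.2, -0.1]
opening: 0.0471
finger_force: 0.0
```

>>> {"op": "send_rows", "data": {"increments": [{"dx": 0, "dy": 0, "dz": 0, "wx": 0, "wy": 0, "wz": 0}, {"dx": 0, "dy": 0, "dz": 0, "wx": 0, "wy": 0, "wz": 0}, {"dx": 0, "dy": 0, "dz": 0, "wx": 0, "wy": 0, "wz": 0}, {"dx": 0, "dy": 0, "dz": 0, "wx": 0, "wy": 0, "wz": 0}, {"dx": 0, "dy": 0, "dz": 0, "wx": 0, "wy": 0, "wz": 0}, {"dx": 0, "dy": 0, "dz": 0, "wx": 0, "wy": 0, "wz": 0}], "claw": 1, "squeeze": 25}}

```text
time: 31.22
ee_pos: [0.4943, 0.0519, 0.0919]
orientation: [[-0.958, 0.288, 0.003], [0.288, 0.958, -0.001], [-0.003, 0.0, -1.0]]
force: [-0.5, -1.2, 6.3]
opening: 0.017
finger_force: 24.5
```

>>> {"op": "send_rows", "data": {"increments": [{"dx": 0, "dy": 0, "dz": 0, "wx": 0, "wy": 0, "wz": 0}, {"dx": 0, "dy": 0, "dz": 0, "wx": 0, "wy": 0, "wz": 0}, {"dx": 0, "dy": 0, "dz": 0, "wx": 0, "wy": 0, "wz": 0}, {"dx": 0, "dy": 0, "dz": 0, "wx": 0, "wy": 0, "wz": 0}], "claw": 0.45}}

```text
time: 31.55
ee_pos: [0.4932, 0.0526, 0.0906]
orientation: [[-0.957, 0.289, -0.0], [0.289, 0.957, 0.0], [0.0, 0.0, -1.0]]
force: [1.0, -0.4, -0.1]
opening: 0.0471
finger_force: 0.0
```

>>> {"op": "send_rows", "data": {"increments": [{"dx": 0, "dy": 0, "dz": 0, "wx": 0, "wy": 0, "wz": -0.079}, {"dx": 0, "dy": 0, "dz": 0, "wx": 0, "wy": 0, "wz": -0.158}, {"dx": 0, "dy": 0, "dz": 0, "wx": 0, "wy": 0, "wz": -0.237}, {"dx": 0, "dy": 0, "dz": 0, "wx": 0, "wy": 0, "wz": -0.316}, {"dx": 0, "dy": 0, "dz": 0, "wx": 0, "wy": 0, "wz": -0.395}, {"dx": 0, "dy": 0, "dz": 0, "wx": 0, "wy": 0, "wz": -0.474}, {"dx": 0, "dy": 0, "dz": 0, "wx": 0, "wy": 0, "wz": -0.553}, {"dx": 0, "dy": 0, "dz": 0, "wx": 0, "wy": 0, "wz": -0.632}, {"dx": 0, "dy": 0, "dz": 0, "wx": 0, "wy": 0, "wz": -0.711}, {"dx": 0, "dy": 0, "dz": 0, "wx": 0, "wy": 0, "wz": -0.79}]}}

```text
time: 32.38
ee_pos: [0.4932, 0.0525, 0.0904]
orientation: [[-0.578, -0.816, -0.0], [-0.816, 0.578, 0.0], [0.0, 0.0, -1.0]]
force: [-0.3, 0.1, 0.0]
opening: 0.0466
finger_force: 0.0
```

>>> {"op": "send_rows", "data": {"increments": [{"dx": 0, "dy": 0, "dz": 0, "wx": 0, "wy": 0, "wz": 0}, {"dx": 0, "dy": 0, "dz": 0, "wx": 0, "wy": 0, "wz": 0}, {"dx": 0, "dy": 0, "dz": 0, "wx": 0, "wy": 0, "wz": 0}, {"dx": 0, "dy": 0, "dz": 0, "wx": 0, "wy": 0, "wz": 0}, {"dx": 0, "dy": 0, "dz": 0, "wx": 0, "wy": 0, "wz": 0}, {"dx": 0, "dy": 0, "dz": 0, "wx": 0, "wy": 0, "wz": 0}], "claw": 1, "squeeze": 25}}

```text
time: 32.88
ee_pos: [0.4929, 0.0527, 0.0906]
orientation: [[-0.584, -0.812, -0.001], [-0.812, 0.584, 0.001], [0.0, 0.001, -1.0]]
force: [-2.1, 1.1, 2.3]
opening: 0.0173
finger_force: 24.4
```

>>> {"op": "send_rows", "data": {"increments": [{"dx": 0, "dy": 0, "dz": 0, "wx": 0, "wy": 0, "wz": 0}, {"dx": 0, "dy": 0, "dz": 0, "wx": 0, "wy": 0, "wz": 0}, {"dx": 0, "dy": 0, "dz": 0, "wx": 0, "wy": 0, "wz": 0}, {"dx": 0, "dy": 0, "dz": 0, "wx": 0, "wy": 0, "wz": 0}], "claw": 0.45}}

```text
time: 33.22
ee_pos: [0.4937, 0.0522, 0.0906]
orientation: [[-0.583, -0.812, 0.001], [-0.812, 0.583, -0.0], [-0.0, -0.001, -1.0]]
force: [0.2, -0.9, 0.3]
opening: 0.0468
finger_force: 0.0
```

```bash
python3 - <<'E'
from h import *
st(); print(robot.observe()["joint_pos"][[0,5]] if hasattr(robot.observe()["joint_pos"],"shape") else robot.observe()["joint_pos"])
E
```

```text
33.22 [0.4937 0.0522 0.0906] [[-0.583, -0.812, 0.001], [-0.812, 0.583, -0.0], [-0.0, -0.001, -1.0]] [ 0.2 -0.9  0.3] 0.0468 0.0
[ 0.02045446 -2.4983208 ]
```

Nut b's stud is centred to within 1 mm. Now I'll lower, grip and run the nut down.

>>> {"op": "send_rows", "data": {"increments": [{"dx": 0, "dy": 0, "dz": 0.03, "wx": 0, "wy": 0, "wz": 0}, {"dx": 0, "dy": 0, "dz": 0.06, "wx": 0, "wy": 0, "wz": 0}, {"dx": 0, "dy": 0, "dz": 0.095, "wx": 0, "wy": 0, "wz": 0}, {"dx": 0, "dy": 0, "dz": 0.095, "wx": 0, "wy": 0, "wz": 0}, {"dx": 0, "dy": 0, "dz": 0.095, "wx": 0, "wy": 0, "wz": 0}]}}

```text
time: 33.63
ee_pos: [0.4926, 0.0524, 0.0707]
orientation: [[-0.583, -0.812, -0.002], [-0.812, 0.583, -0.0], [0.001, 0.002, -1.0]]
force: [-0.2, 0.2, -0.0]
opening: 0.0467
finger_force: 0.0
```

>>> {"op": "send_rows", "data": {"increments": [{"dx": 0, "dy": 0, "dz": 0, "wx": 0, "wy": 0, "wz": 0}, {"dx": 0, "dy": 0, "dz": 0, "wx": 0, "wy": 0, "wz": 0}, {"dx": 0, "dy": 0, "dz": 0, "wx": 0, "wy": 0, "wz": 0}, {"dx": 0, "dy": 0, "dz": 0, "wx": 0, "wy": 0, "wz": 0}, {"dx": 0, "dy": 0, "dz": 0, "wx": 0, "wy": 0, "wz": 0}, {"dx": 0, "dy": 0, "dz": 0, "wx": 0, "wy": 0, "wz": 0}], "claw": 1, "squeeze": 70}}

```text
time: 34.13
ee_pos: [0.493, 0.0527, 0.0719]
orientation: [[-0.583, -0.812, -0.0], [-0.812, 0.583, 0.0], [-0.0, 0.0, -1.0]]
force: [-2.3, 2.4, 4.6]
opening: 0.0274
finger_force: 69.4
```

```bash
python3 - <<'E'
from h import *
st(); print(robot.observe()["torque"],robot.observe()["joint_pos"][5])
E
```

```text
34.13 [0.493  0.0527 0.0719] [[-0.583, -0.812, -0.0], [-0.812, 0.583, 0.0], [-0.0, 0.0, -1.0]] [-2.3  2.4  4.6] 0.0274 69.43895583506674
[ 0.37715863  0.41306272 -0.00653845] -2.4984437888236686
```

Gripped on flats (27.4 mm).

>>> {"op": "send_rows", "data": {"increments": [{"dx": 0, "dy": 0, "dz": 0, "wx": 0, "wy": 0, "wz": 0.077}, {"dx": 0, "dy": 0, "dz": 0.001, "wx": 0, "wy": 0, "wz": 0.154}, {"dx": 0, "dy": 0, "dz": 0.002, "wx": 0, "wy": 0, "wz": 0.231}, {"dx": 0, "dy": 0, "dz": 0.003, "wx": 0, "wy": 0, "wz": 0.308}, {"dx": 0, "dy": 0, "dz": 0.004, "wx": 0, "wy": 0, "wz": 0.385}, {"dx": 0, "dy": 0, "dz": 0.005, "wx": 0, "wy": 0, "wz": 0.462}, {"dx": 0, "dy": 0, "dz": 0.006, "wx": 0, "wy": 0, "wz": 0.539}, {"dx": 0, "dy": 0, "dz": 0.007, "wx": 0, "wy": 0, "wz": 0.616}, {"dx": 0, "dy": 0, "dz": 0.008, "wx": 0, "wy": 0, "wz": 0.693}, {"dx": 0, "dy": 0, "dz": 0.008, "wx": 0, "wy": 0, "wz": 0.77}]}}

```text
time: 34.97
ee_pos: [0.4931, 0.0522, 0.0703]
orientation: [[-0.965, 0.264, -0.0], [0.264, 0.965, -0.0], [0.0, -0.001, -1.0]]
force: [-2.5, 1.0, 4.1]
opening: 0.0277
finger_force: 69.4
```

>>> {"op": "send_rows", "data": {"increments": [{"dx": 0, "dy": 0, "dz": 0, "wx": 0, "wy": 0, "wz": 0.077}, {"dx": 0, "dy": 0, "dz": 0.001, "wx": 0, "wy": 0, "wz": 0.154}, {"dx": 0, "dy": 0, "dz": 0.002, "wx": 0, "wy": 0, "wz": 0.231}, {"dx": 0, "dy": 0, "dz": 0.003, "wx": 0, "wy": 0, "wz": 0.308}, {"dx": 0, "dy": 0, "dz": 0.004, "wx": 0, "wy": 0, "wz": 0.385}, {"dx": 0, "dy": 0, "dz": 0.005, "wx": 0, "wy": 0, "wz": 0.462}, {"dx": 0, "dy": 0, "dz": 0.006, "wx": 0, "wy": 0, "wz": 0.539}, {"dx": 0, "dy": 0, "dz": 0.007, "wx": 0, "wy": 0, "wz": 0.616}, {"dx": 0, "dy": 0, "dz": 0.008, "wx": 0, "wy": 0, "wz": 0.693}, {"dx": 0, "dy": 0, "dz": 0.008, "wx": 0, "wy": 0, "wz": 0.77}]}}

```text
time: 35.8
ee_pos: [0.4927, 0.052, 0.0687]
orientation: [[-0.094, 0.996, -0.001], [0.996, 0.094, -0.001], [-0.001, -0.001, -1.0]]
force: [-3.8, -0.0, 6.2]
opening: 0.0278
finger_force: 69.6
```

>>> {"op": "send_rows", "data": {"increments": [{"dx": 0, "dy": 0, "dz": 0, "wx": 0, "wy": 0, "wz": 0.07}, {"dx": 0, "dy": 0, "dz": 0.001, "wx": 0, "wy": 0, "wz": 0.14}, {"dx": 0, "dy": 0, "dz": 0.002, "wx": 0, "wy": 0, "wz": 0.21}, {"dx": 0, "dy": 0, "dz": 0.003, "wx": 0, "wy": 0, "wz": 0.28}, {"dx": 0, "dy": 0, "dz": 0.004, "wx": 0, "wy": 0, "wz": 0.35}, {"dx": 0, "dy": 0, "dz": 0.005, "wx": 0, "wy": 0, "wz": 0.42}, {"dx": 0, "dy": 0, "dz": 0.006, "wx": 0, "wy": 0, "wz": 0.49}, {"dx": 0, "dy": 0, "dz": 0.007, "wx": 0, "wy": 0, "wz": 0.56}, {"dx": 0, "dy": 0, "dz": 0.007, "wx": 0, "wy": 0, "wz": 0.63}]}}

```text
time: 36.55
ee_pos: [0.4923, 0.0522, 0.0673]
orientation: [[0.78, 0.626, -0.002], [0.626, -0.78, -0.0], [-0.002, -0.001, -1.0]]
force: [-3.5, 1.5, 7.4]
opening: 0.0277
finger_force: 69.7
```

```bash
python3 - <<'E'
from h import *
st(); print(robot.observe()["torque"],robot.observe()["joint_pos"][5])
E
```

```text
36.55 [0.4923 0.0522 0.0673] [[0.78, 0.626, -0.002], [0.626, -0.78, -0.0], [-0.002, -0.001, -1.0]] [-3.5  1.5  7.4] 0.0277 69.71142499241978
[0.21452661 0.69763837 0.01749521] 0.9155551707081434
```

>>> {"op": "send_rows", "data": {"increments": [{"dx": 0, "dy": 0, "dz": 0, "wx": 0, "wy": 0, "wz": 0.04}, {"dx": 0, "dy": 0, "dz": 0.001, "wx": 0, "wy": 0, "wz": 0.08}, {"dx": 0, "dy": 0, "dz": 0.001, "wx": 0, "wy": 0, "wz": 0.12}, {"dx": 0, "dy": 0, "dz": 0.002, "wx": 0, "wy": 0, "wz": 0.16}, {"dx": 0, "dy": 0, "dz": 0.002, "wx": 0, "wy": 0, "wz": 0.2}, {"dx": 0, "dy": 0, "dz": 0.003, "wx": 0, "wy": 0, "wz": 0.24}, {"dx": 0, "dy": 0, "dz": 0.003, "wx": 0, "wy": 0, "wz": 0.28}, {"dx": 0, "dy": 0, "dz": 0.003, "wx": 0, "wy": 0, "wz": 0.32}, {"dx": 0, "dy": 0, "dz": 0.003, "wx": 0, "wy": 0, "wz": 0.36}, {"dx": 0, "dy": 0, "dz": 0.003, "wx": 0, "wy": 0, "wz": 0.36}], "claw": 1, "squeeze": 100}}

```text
time: 37.38
ee_pos: [0.4922, 0.0524, 0.0667]
orientation: [[0.994, 0.113, -0.002], [0.113, -0.994, 0.0], [-0.002, -0.0, -1.0]]
force: [-3.7, 1.2, 8.3]
opening: 0.0268
finger_force: 99.9
```

```bash
python3 - <<'E'
from h import *
st(); print(robot.observe()["torque"],robot.observe()["joint_pos"][5])
E
```

```text
37.38 [0.4922 0.0524 0.0667] [[0.994, 0.113, -0.002], [0.113, -0.994, 0.0], [-0.002, -0.0, -1.0]] [-3.7  1.2  8.3] 0.0268 99.89226425997913
[ 0.29000961  0.70850241 -0.1005625 ] 1.4783998191306573
```

>>> {"op": "send_rows", "data": {"increments": [{"dx": 0, "dy": 0, "dz": 0, "wx": 0, "wy": 0, "wz": 0.04}, {"dx": 0, "dy": 0, "dz": 0, "wx": 0, "wy": 0, "wz": 0.08}, {"dx": 0, "dy": 0, "dz": 0.001, "wx": 0, "wy": 0, "wz": 0.12}, {"dx": 0, "dy": 0, "dz": 0.001, "wx": 0, "wy": 0, "wz": 0.16}, {"dx": 0, "dy": 0, "dz": 0.001, "wx": 0, "wy": 0, "wz": 0.2}, {"dx": 0, "dy": 0, "dz": 0.001, "wx": 0, "wy": 0, "wz": 0.2}]}}

```text
time: 37.88
ee_pos: [0.4923, 0.0525, 0.0664]
orientation: [[0.98, -0.2, -0.002], [-0.2, -0.98, 0.0], [-0.002, 0.0, -1.0]]
force: [-3.5, 1.3, 6.4]
opening: 0.0267
finger_force: 99.7
```

```bash
python3 - <<'E'
from h import *
st(); print(robot.observe()["torque"],robot.observe()["joint_pos"][5])
E
```

```text
37.88 [0.4923 0.0525 0.0664] [[0.98, -0.2, -0.002], [-0.2, -0.98, 0.0], [-0.002, 0.0, -1.0]] [-3.5  1.3  6.4] 0.0267 99.72579902037978
[ 0.38300347  0.69088326 -0.03001532] 1.7925264484543217
```

>>> {"op": "send_rows", "data": {"increments": [{"dx": 0, "dy": 0, "dz": 0, "wx": 0, "wy": 0, "wz": 0.04}, {"dx": 0, "dy": 0, "dz": 0, "wx": 0, "wy": 0, "wz": 0.08}, {"dx": 0, "dy": 0, "dz": 0, "wx": 0, "wy": 0, "wz": 0.12}, {"dx": 0, "dy": 0, "dz": 0, "wx": 0, "wy": 0, "wz": 0.12}]}}

```text
time: 38.22
ee_pos: [0.4923, 0.0526, 0.0663]
orientation: [[0.925, -0.379, -0.002], [-0.379, -0.925, 0.0], [-0.002, 0.0, -1.0]]
force: [-4.0, 1.7, 4.8]
opening: 0.0264
finger_force: 99.6
```

```bash
python3 - <<'E'
from h import *
st(); print(robot.observe()["torque"],robot.observe()["joint_pos"][5])
E
```

```text
38.22 [0.4923 0.0526 0.0663] [[0.925, -0.379, -0.002], [-0.379, -0.925, 0.0], [-0.002, 0.0, -1.0]] [-4.   1.7  4.8] 0.0264 99.58637856412679
[0.49633034 0.56775584 0.18528406] 1.9804988948056936
```

>>> {"op": "send_rows", "data": {"increments": [{"dx": 0, "dy": 0, "dz": 0, "wx": 0, "wy": 0, "wz": 0.04}, {"dx": 0, "dy": 0, "dz": 0, "wx": 0, "wy": 0, "wz": 0.08}, {"dx": 0, "dy": 0, "dz": 0, "wx": 0, "wy": 0, "wz": 0.12}, {"dx": 0, "dy": 0, "dz": 0, "wx": 0, "wy": 0, "wz": 0.12}]}}

```text
time: 38.55
ee_pos: [0.4924, 0.0527, 0.0663]
orientation: [[0.838, -0.546, -0.002], [-0.546, -0.838, 0.0], [-0.001, 0.001, -1.0]]
force: [-2.9, 3.3, 5.3]
opening: 0.0264
finger_force: 99.6
```

```bash
python3 - <<'E'
from h import *
st(); print(robot.observe()["torque"],robot.observe()["joint_pos"][5])
E
```

```text
38.55 [0.4924 0.0527 0.0663] [[0.838, -0.546, -0.002], [-0.546, -0.838, 0.0], [-0.001, 0.001, -1.0]] [-2.9  3.3  5.3] 0.0264 99.57771815825254
[0.51034132 0.57872213 0.20091746] 2.1689731949703464
```

>>> {"op": "send_rows", "data": {"increments": [{"dx": 0, "dy": 0, "dz": 0, "wx": 0, "wy": 0, "wz": 0.04}, {"dx": 0, "dy": 0, "dz": 0, "wx": 0, "wy": 0, "wz": 0.08}, {"dx": 0, "dy": 0, "dz": 0, "wx": 0, "wy": 0, "wz": 0.12}, {"dx": 0, "dy": 0, "dz": 0, "wx": 0, "wy": 0, "wz": 0.12}]}}

```text
time: 38.88
ee_pos: [0.4924, 0.0527, 0.0663]
orientation: [[0.721, -0.693, -0.001], [-0.693, -0.721, 0.0], [-0.001, 0.001, -1.0]]
force: [-3.3, 2.5, 5.8]
opening: 0.0264
finger_force: 99.6
```

```bash
python3 - <<'E'
from h import *
st(); print(robot.observe()["torque"],robot.observe()["joint_pos"][5])
E
```

```text
38.88 [0.4924 0.0527 0.0663] [[0.721, -0.693, -0.001], [-0.693, -0.721, 0.0], [-0.001, 0.001, -1.0]] [-3.3  2.5  5.8] 0.0264 99.56119266338646
[0.48726692 0.55782097 0.14737473] 2.357458317942002
```

>>> {"op": "send_rows", "data": {"increments": [{"dx": 0, "dy": 0, "dz": 0, "wx": 0, "wy": 0, "wz": 0.04}, {"dx": 0, "dy": 0, "dz": 0, "wx": 0, "wy": 0, "wz": 0.08}, {"dx": 0, "dy": 0, "dz": 0, "wx": 0, "wy": 0, "wz": 0.12}, {"dx": 0, "dy": 0, "dz": 0, "wx": 0, "wy": 0, "wz": 0.15}, {"dx": 0, "dy": 0, "dz": 0, "wx": 0, "wy": 0, "wz": 0.15}]}}

```text
time: 39.3
ee_pos: [0.4925, 0.0527, 0.0663]
orientation: [[0.544, -0.839, -0.001], [-0.839, -0.544, -0.001], [-0.0, 0.001, -1.0]]
force: [-4.2, 4.1, 4.3]
opening: 0.0266
finger_force: 99.8
```

```bash
python3 - <<'E'
from h import *
st(); print(robot.observe()["torque"],robot.observe()["joint_pos"][5])
E
```

```text
39.3 [0.4925 0.0527 0.0663] [[0.544, -0.839, -0.001], [-0.839, -0.544, -0.001], [-0.0, 0.001, -1.0]] [-4.2  4.1  4.3] 0.0266 99.80964454414789
[0.73101968 0.51442316 1.98642323] 2.5888164971194763
```

Nut b has hit its hard stop: a steady nip torque, then a sharp rise to 2 Nm. I'll release, rise, and check everything before the plunger.

>>> {"op": "send_rows", "data": {"increments": [{"dx": 0, "dy": 0, "dz": 0, "wx": 0, "wy": 0, "wz": -0.06}, {"dx": 0, "dy": 0, "dz": 0, "wx": 0, "wy": 0, "wz": -0.1}, {"dx": 0, "dy": 0, "dz": 0, "wx": 0, "wy": 0, "wz": -0.1}]}}

```text
time: 39.55
ee_pos: [0.4925, 0.0528, 0.0663]
orientation: [[0.668, -0.744, -0.001], [-0.744, -0.668, 0.0], [-0.001, 0.001, -1.0]]
force: [-3.2, 2.7, 4.7]
opening: 0.0268
finger_force: 99.6
```

>>> {"op": "send_rows", "data": {"increments": [{"dx": 0, "dy": 0, "dz": 0, "wx": 0, "wy": 0, "wz": 0}, {"dx": 0, "dy": 0, "dz": 0, "wx": 0, "wy": 0, "wz": 0}, {"dx": 0, "dy": 0, "dz": -0.05, "wx": 0, "wy": 0, "wz": 0}, {"dx": 0, "dy": 0, "dz": -0.2, "wx": 0, "wy": 0, "wz": 0}, {"dx": 0, "dy": 0, "dz": -0.38, "wx": 0, "wy": 0, "wz": 0}, {"dx": 0, "dy": 0, "dz": -0.56, "wx": 0, "wy": 0, "wz": 0}, {"dx": 0, "dy": 0, "dz": -0.74, "wx": 0, "wy": 0, "wz": 0}, {"dx": 0, "dy": 0, "dz": -0.8, "wx": 0, "wy": 0, "wz": 0}, {"dx": 0, "dy": 0, "dz": -0.8, "wx": 0, "wy": 0, "wz": 0}], "claw": 0.5}}

```text
time: 40.3
ee_pos: [0.497, 0.0521, 0.2305]
orientation: [[0.665, -0.746, 0.01], [-0.746, -0.665, -0.0], [0.007, -0.007, -1.0]]
force: [0.8, 0.7, -0.8]
opening: 0.0422
finger_force: 0.0
```

```bash
python3 - <<'E'
from h import *
st(); go((.474,-.091,.225),-115)
a=snap("side","s8");b=snap("top","t8")
for c in("side","top"):
    for d in robot.place_of(c,"plunger_top"): print(c,round(d["conf"],2),np.round(d["location"],1),onz(c,d["location"],.14).round(4)[:2])
# tray levelness: image change since s5 over the balance
o=cv2.imread("pics/s5.png").astype(int);n=cv2.imread("pics/s8.png").astype(int)
d=abs(o-n).max(2)[190:265,180:250]; print("side diff mean",d.mean(),(d>40).sum())
E
```

```text
40.3 [0.497  0.0521 0.2305] [[0.665, -0.746, 0.01], [-0.746, -0.665, -0.0], [0.007, -0.007, -1.0]] [ 0.8  0.7 -0.8] 0.0422 0.0
inc [0.4574 0.562  0.0267] wz -0.2587 rows>= 4 yaw -138.29
side 0.45 [144.1 277.7] [ 0.4738 -0.0933]
side 0.25 [188.5 265.8] [0.4593 0.1945]
top 0.54 [251.3 199.4] [0.3567 0.2624]
side diff mean 7.016190476190476 178
```

>>> {"op": "send_rows", "data": {"increments": [{"dx": 0.08, "dy": 0.1, "dz": 0, "wx": 0, "wy": 0, "wz": -0.07}, {"dx": 0.18, "dy": 0.22, "dz": 0, "wx": 0, "wy": 0, "wz": -0.14}, {"dx": 0.28, "dy": 0.34, "dz": 0, "wx": 0, "wy": 0, "wz": -0.21}, {"dx": 0.38, "dy": 0.46, "dz": 0, "wx": 0, "wy": 0, "wz": -0.26}, {"dx": 0.44, "dy": 0.54, "dz": 0, "wx": 0, "wy": 0, "wz": -0.26}, {"dx": 0.457, "dy": 0.562, "dz": 0, "wx": 0, "wy": 0, "wz": -0.26}, {"dx": 0.457, "dy": 0.562, "dz": 0, "wx": 0, "wy": 0, "wz": -0.26}, {"dx": 0.457, "dy": 0.562, "dz": 0, "wx": 0, "wy": 0, "wz": -0.26}], "claw": 1, "squeeze": 30}}

```text
time: 41.17
ee_pos: [0.4697, -0.0902, 0.225]
orientation: [[0.907, -0.422, -0.002], [-0.422, -0.907, 0.001], [-0.003, -0.0, -1.0]]
force: [1.0, 0.0, -1.3]
opening: -0.0001
finger_force: 0.0
```

```bash
python3 - <<'E'
from h import *
st(); go((.474,-.091,.17),-115)
E
```

```text
41.17 [ 0.4697 -0.0902  0.225 ] [[0.907, -0.422, -0.002], [-0.422, -0.907, 0.001], [-0.003, -0.0, -1.0]] [ 1.   0.  -1.3] -0.0001 0.0
inc [ 0.0218 -0.0051  0.2747] wz 0.0007 rows>= 2 yaw -114.94
```

>>> {"op": "send_rows", "data": {"increments": [{"dx": 0.02, "dy": -0.005, "dz": 0.1, "wx": 0, "wy": 0, "wz": 0}, {"dx": 0.02, "dy": -0.005, "dz": 0.2, "wx": 0, "wy": 0, "wz": 0}, {"dx": 0.02, "dy": -0.005, "dz": 0.28, "wx": 0, "wy": 0, "wz": 0}, {"dx": 0.02, "dy": -0.005, "dz": 0.31, "wx": 0, "wy": 0, "wz": 0}, {"dx": 0.02, "dy": -0.005, "dz": 0.325, "wx": 0, "wy": 0, "wz": 0}, {"dx": 0.02, "dy": -0.005, "dz": 0.325, "wx": 0, "wy": 0, "wz": 0}]}}

```text
time: 41.67
ee_pos: [0.4742, -0.0904, 0.1607]
orientation: [[0.908, -0.419, -0.001], [-0.419, -0.908, 0.001], [-0.001, -0.0, -1.0]]
force: [0.0, -0.4, 0.3]
opening: -0.0
finger_force: 0.0
```

>>> {"op": "send_rows", "data": {"increments": [{"dx": 0, "dy": 0, "dz": 0.015, "wx": 0, "wy": 0, "wz": 0}, {"dx": 0, "dy": 0, "dz": 0.03, "wx": 0, "wy": 0, "wz": 0}, {"dx": 0, "dy": 0, "dz": 0.045, "wx": 0, "wy": 0, "wz": 0}, {"dx": 0, "dy": 0, "dz": 0.045, "wx": 0, "wy": 0, "wz": 0}]}}

```text
time: 42.0
ee_pos: [0.4743, -0.0914, 0.1521]
orientation: [[0.907, -0.421, -0.0], [-0.421, -0.907, 0.0], [-0.0, -0.0, -1.0]]
force: [-0.9, -0.2, -0.7]
opening: -0.0
finger_force: 0.0
```

>>> {"op": "send_rows", "data": {"increments": [{"dx": 0, "dy": 0, "dz": 0.015, "wx": 0, "wy": 0, "wz": 0}, {"dx": 0, "dy": 0, "dz": 0.03, "wx": 0, "wy": 0, "wz": 0}, {"dx": 0, "dy": 0, "dz": 0.045, "wx": 0, "wy": 0, "wz": 0}, {"dx": 0, "dy": 0, "dz": 0.06, "wx": 0, "wy": 0, "wz": 0}, {"dx": 0, "dy": 0, "dz": 0.06, "wx": 0, "wy": 0, "wz": 0}]}}

```text
time: 42.42
ee_pos: [0.4739, -0.0913, 0.1395]
orientation: [[0.907, -0.421, -0.001], [-0.421, -0.907, 0.0], [-0.001, 0.0, -1.0]]
force: [0.8, -0.0, 0.0]
opening: -0.0002
finger_force: 0.0
```

>>> {"op": "send_rows", "data": {"increments": [{"dx": 0, "dy": 0, "dz": 0.015, "wx": 0, "wy": 0, "wz": 0}, {"dx": 0, "dy": 0, "dz": 0.03, "wx": 0, "wy": 0, "wz": 0}, {"dx": 0, "dy": 0, "dz": 0.03, "wx": 0, "wy": 0, "wz": 0}]}}

```text
time: 42.67
ee_pos: [0.4746, -0.0915, 0.134]
orientation: [[0.907, -0.42, 0.0], [-0.42, -0.907, -0.0], [0.0, -0.0, -1.0]]
force: [0.5, -1.1, 2.3]
opening: 0.0003
finger_force: 1.2
```

>>> {"op": "send_rows", "data": {"increments": [{"dx": 0, "dy": 0, "dz": 0.02, "wx": 0, "wy": 0, "wz": 0}, {"dx": 0, "dy": 0, "dz": 0.04, "wx": 0, "wy": 0, "wz": 0}, {"dx": 0, "dy": 0, "dz": 0.06, "wx": 0, "wy": 0, "wz": 0}, {"dx": 0, "dy": 0, "dz": 0.06, "wx": 0, "wy": 0, "wz": 0}]}}

```text
time: 43.0
ee_pos: [0.4747, -0.0915, 0.122]
orientation: [[0.907, -0.421, 0.001], [-0.421, -0.907, -0.0], [0.001, -0.0, -1.0]]
force: [-0.8, -0.7, 6.4]
opening: 0.0003
finger_force: 3.1
```

>>> {"op": "send_rows", "data": {"increments": [{"dx": 0, "dy": 0, "dz": 0.015, "wx": 0, "wy": 0, "wz": 0}, {"dx": 0, "dy": 0, "dz": 0.025, "wx": 0, "wy": 0, "wz": 0}, {"dx": 0, "dy": 0, "dz": 0.025, "wx": 0, "wy": 0, "wz": 0}]}}

```text
time: 43.25
ee_pos: [0.4748, -0.0915, 0.1182]
orientation: [[0.907, -0.42, 0.001], [-0.42, -0.907, -0.0], [0.001, -0.0, -1.0]]
force: [-2.5, 1.4, 11.1]
opening: -0.0002
finger_force: 5.3
```

>>> {"op": "send_rows", "data": {"increments": [{"dx": 0, "dy": 0, "dz": 0.01, "wx": 0, "wy": 0, "wz": 0}, {"dx": 0, "dy": 0, "dz": 0.015, "wx": 0, "wy": 0, "wz": 0}, {"dx": 0, "dy": 0, "dz": 0.015, "wx": 0, "wy": 0, "wz": 0}, {"dx": 0, "dy": 0, "dz": 0.015, "wx": 0, "wy": 0, "wz": 0}]}}

```text
time: 43.58
ee_pos: [0.4749, -0.0916, 0.1177]
orientation: [[0.907, -0.42, 0.003], [-0.42, -0.907, -0.001], [0.003, -0.0, -1.0]]
force: [-8.8, 1.6, 32.0]
opening: 0.0003
finger_force: 16.6
```

>>> {"op": "send_rows", "data": {"increments": [{"dx": 0, "dy": 0, "dz": -0.05, "wx": 0, "wy": 0, "wz": 0}, {"dx": 0, "dy": 0, "dz": -0.15, "wx": 0, "wy": 0, "wz": 0}, {"dx": 0, "dy": 0, "dz": -0.3, "wx": 0, "wy": 0, "wz": 0}, {"dx": 0, "dy": 0, "dz": -0.5, "wx": 0, "wy": 0, "wz": 0}, {"dx": 0, "dy": 0, "dz": -0.6, "wx": 0, "wy": 0, "wz": 0}, {"dx": 0, "dy": 0, "dz": -0.6, "wx": 0, "wy": 0, "wz": 0}, {"dx": 0, "dy": 0, "dz": -0.6, "wx": 0, "wy": 0, "wz": 0}]}}

```text
time: 44.17
ee_pos: [0.475, -0.0916, 0.2351]
orientation: [[0.907, -0.42, 0.003], [-0.42, -0.907, -0.001], [0.003, -0.0, -1.0]]
force: [-1.0, 0.2, -0.0]
opening: 0.0003
finger_force: 0.0
```

```bash
python3 - <<'E'
from h import *
st()
a=snap("side","s9")
m=cv2.resize(a[130:270,150:300],None,fx=4.2,fy=4.2,interpolation=cv2.INTER_CUBIC)[:,:,::-1].copy()
cv2.imwrite("pics/g9.png",m)
E
```

```text
44.17 [ 0.475  -0.0916  0.2351] [[0.907, -0.42, 0.003], [-0.42, -0.907, -0.001], [0.003, -0.0, -1.0]] [-1.   0.2 -0. ] 0.0003 0.0
```

View pics/g9.png

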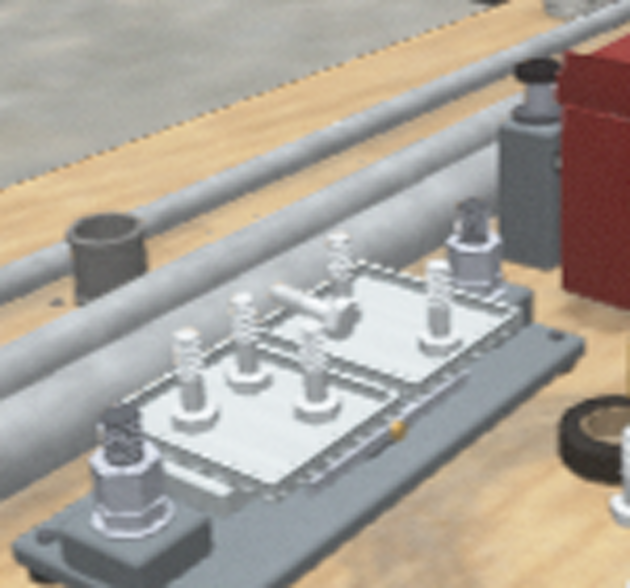

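The last picture shows the plunger out at (538,70), both nuts seated at (128,480) and (473,260), and level trays. The gripper is clear, so I'm handing in.

```bash
python3 -c "
from rig import robot
print(robot.hand_in())"
```

```text
the job is handed in; nothing more can be done
None
```

I handed in the job after about 44 s of robot time with every step done, but the hand-in returned no verdict: three stock bolts are in tray b (one of them toppled) and the trays look level, both nuts turned until they hit a hard stop, the plunger was pushed to its stop and came back out, and I did not touch the tape roll, tape measure or long bolt.

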